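# Pack the anchor-drilling kit and clip its lid down

### The arm

A 7-joint arm with a two-finger parallel gripper is mounted at the origin on the work surface. World frame = base frame: x ahead of the robot, y to its left, z up, the work surface at z = 0. Lengths are in m, angles in rad, forces in N, time in s.
With the tool pointing down it reaches from about 0.4 to 0.85 m from the base axis. Payload 10.4 kg.
Tool frame: the origin (TCP) lies midway between the tips of the shut fingers; the grasp point (between the pads) lies 19 mm behind it; y points along the fingers, x is the direction in which the jaws open and shut, and the axes are right-handed (so a half turn about y gives the same grasp; the last joint's range is limited). The gripper opens to 87 mm and grips with 3 to 60 N. Pads are 19 mm wide; open, the fingers measure 117 mm over their backs; the gripper's body (75 mm by 190 mm) begins 51 mm behind the grasp point.
Start: joints at [1.299, 0.332, -0.065, 1.46, 0.022, 1.35, -0.088], TCP at [0.154, -0.606, 0.223] pointing down, gripper open.
Joint ranges: [-2.6, 2.6], [-0.5, 2.12], [-1.47, 1.34], [0.16, 2.42], [-1.27, 4.41], [0.06, 2.06], [-2.6, 2.6]. Speed limits (rad/s): [2.22, 2.22, 2.79, 2.79, 3.14, 3.14, 3.14].

### API

Orientations are given as a rotation vector (axis times angle).
In Python, from plant import * gives the robot as it stands.
- The arm moves only by the tool arm_command, never from a script. Its argument "rows" is one flat list of numbers, 7 for each row, row after row: the opening, from -1 (shut) to 1 (fully open), so that 0 is half open, then the shift along the tool's x, y, z normalised to -1 to 1, where 1 is 200 mm, then the turn, a rotation vector about the tool's x, y, z normalised to -1 to 1, where 1 is 90 degrees. In form: [hand, dx, dy, dz, rx, ry, rz, hand, dx, dy, dz, rx, ry, rz, ...]. A call has 1 to 12 rows; each row is the pose to reach, as a shift and turn from the pose commanded when the call began, along the tool's axes at that moment; what a row does not reach only later rows make up. A row lasts 1/12 s, in which the tool goes at most 41.7 mm and 7.16 degrees, less where a joint would pass 70% of its speed; a pose out of reach is approached as far as the arm can. A call with a number of a shift or a turn outside -1 to 1 is refused whole. A call with a gripper value outside its range is refused whole. The fingers move at their own pace and stop on an object; the grip force is fixed at half the most. Time passes only in rows, so rows that repeat a pose let the fingers close. It gives the time, the measured TCP pose, the force and the opening at its end, in the units of the state.
- read_state(): the state, without advancing time (a new reading comes with each control period).
- camera(name): name is "scene" or "top" or "wrist"; returns the picture (384x512x3 uint8, red, green, blue); there is no depth.
- calibration(name): a dict with "K" (3x3 intrinsics, pixels), "pose" (4x4, takes a point from camera to world coordinates). Camera axes: x right, y down, z forward; pixel columns grow to the right and rows downward; lengths in m; the calibration is good to about 2 mm. A picture is of the moment at which its call begins: read the wrist's pose just before it. calibration takes no time and is no camera call; for the wrist camera it gives the pose at the moment of the call.
- sign_off(): hands the job in, once; it reports no verdict.
Trained networks look in the newest picture that a camera, given by its name, has taken for a name from the list of things; names that differ only in an ending like _2 or _b are one class to them, and where a whole thing is asked for, a point or a joint stands for the part that bears it (a point fixed in the world has none). Each returns a list of dicts, best first, with "score" (0 to 1); they miss things now and then, are a little off and sometimes report something else, mostly with a low value. They report only what shows in the picture. A call takes as long as a camera call. They do not tell look-alikes from the thing itself.
- boxes_of(camera, name): "extent" ([centre column, centre row, width, height] in pixels, round what is visible of it).
The state is a dict: "time": time; "qpos": joint angles; "qd": joint speeds; "joint_torque": joint torques, N m; "ee_pos": TCP position; "eef_rot": TCP orientation; "wrist_force": force on the tool from outside, world axes, zero at the start; "moment": the same for the moment, N m; "grip_width": finger opening in m.
Only numpy, scipy, OpenCV 4.12 (cv2) and the standard library are available. Lean on these libraries where they do the work, as an engineer would, in place of code of your own. Each camera call takes 0.05 s, during which the arm holds its last target. There are 200 camera calls.

### The job

Pack the drilling kit: push every drill bit from the wooden stand tip down into a bit tube of its own in the grey box, fully home, and lay the flat pack of wall plugs, top up, on the floor of the box's open bay. Then lay the lid squarely and flush on the box with its clips still sticking out, and flip all four side clips fully down. Leave everything else on the bench where it is.

Things in the scene. Friction and masses are not known exactly. Their poses are not given: they have to be found in the camera images.
- rim (a point): centre of the kit box's mouth, at rim height, 120 mm above the bench; z up. Grey plastic clip-lock box, fixed: outside 150 mm along this x, 190 mm along y, 120 mm high; walls and floor 4 mm. A ledge round the outside (4 mm wide, underside 16 mm below the rim) is for the clips. At the +y end a row of four bit tubes along x; the rest (y -91 to +28 mm) is an open bay
- bay (a point): centre of the floor of the box's open bay, a moulded insert whose floor is 58 mm above the bench, 62 mm below the rim; bay 142 mm along x, 119 mm along y, with a low edge (12 mm above its floor) towards the tubes at +y. Axes as rim
- lid_handle (a point): centre of the carry-handle bar on top of the loose white lid: bar 70 mm along this point's y, 16 mm wide along x, 14 mm high, on two posts. The lid's top face is 27 mm below this point, its underside 32 mm, the underside of its plug 40 mm. z up. With the lid flush on the box this point is 32 mm above rim
- lid: the loose lid, white, plate 156 x 196 x 5 mm (x by y), about 0.3 kg; axes as lid_handle; origin at the centre of the underside of its locating plug, which is 8 mm deep (138 x 178 mm, lower half 133 x 173) and goes inside the box's mouth with 2 mm to spare a side. Either way round will do. Starts flat on the bench, right way up
- pack_mid (a point): centre of the pack of wall plugs: a closed flat plastic tub, white with a grey top, 54 mm along this point's x, 84 mm along y, 42 mm high, about 0.18 kg; z up. At first lies flat on the bench beside the drill stand
- tube0 (a point): centre of the mouth of bit tube 0 in the kit box: upright narrow white tube, fixed, 13 mm inside, 18 mm outside; mouth 66 mm above the bench (54 mm below the rim), inner floor 58 mm below the mouth. Tubes are 30 mm apart along the box's x, 36 mm from its end wall. Axes as rim
- tube1 (a point): centre of the mouth of bit tube 1 in the kit box: upright narrow white tube, fixed, 13 mm inside, 18 mm outside; mouth 66 mm above the bench (54 mm below the rim), inner floor 58 mm below the mouth. Tubes are 30 mm apart along the box's x, 36 mm from its end wall. Axes as rim
- tube2 (a point): centre of the mouth of bit tube 2 in the kit box: upright narrow white tube, fixed, 13 mm inside, 18 mm outside; mouth 66 mm above the bench (54 mm below the rim), inner floor 58 mm below the mouth. Tubes are 30 mm apart along the box's x, 36 mm from its end wall. Axes as rim
- tube3 (a point): centre of the mouth of bit tube 3 in the kit box: upright narrow white tube, fixed, 13 mm inside, 18 mm outside; mouth 66 mm above the bench (54 mm below the rim), inner floor 58 mm below the mouth. Tubes are 30 mm apart along the box's x, 36 mm from its end wall. Axes as rim
- bit0_mid (a point): centre of drill bit 0, 100 mm long, 40 g; z from tip to shank. Upper 40 mm: round shank 10 mm across; lower 60 mm: flutes 8 mm, narrow tip. At first stands loosely tip down 45 mm deep in a fixed wooden stand (50 x 150 mm, 55 mm high; four holes in a row, 34 mm apart). Fully home in a tube this point is 8 mm below the tube's mouth. May be absent (None)
- bit1_mid (a point): centre of drill bit 1, 100 mm long, 40 g; z from tip to shank. Upper 40 mm: round shank 10 mm across; lower 60 mm: flutes 8 mm, narrow tip. At first stands loosely tip down 45 mm deep in a fixed wooden stand (50 x 150 mm, 55 mm high; four holes in a row, 34 mm apart). Fully home in a tube this point is 8 mm below the tube's mouth. May be absent (None)
- bit2_mid (a point): centre of drill bit 2, 100 mm long, 40 g; z from tip to shank. Upper 40 mm: round shank 10 mm across; lower 60 mm: flutes 8 mm, narrow tip. At first stands loosely tip down 45 mm deep in a fixed wooden stand (50 x 150 mm, 55 mm high; four holes in a row, 34 mm apart). Fully home in a tube this point is 8 mm below the tube's mouth. May be absent (None)
- bit3_mid (a point): centre of drill bit 3, 100 mm long, 40 g; z from tip to shank. Upper 40 mm: round shank 10 mm across; lower 60 mm: flutes 8 mm, narrow tip. At first stands loosely tip down 45 mm deep in a fixed wooden stand (50 x 150 mm, 55 mm high; four holes in a row, 34 mm apart). Fully home in a tube this point is 8 mm below the tube's mouth. May be absent (None)
- clip_near (a joint): angle of the grey clip on the lid's -x edge (middle): 0 = fully down against the box's side, lip under the ledge; 1.57 = straight out; stop at 2.0; starts 1.55 to 1.9. Flap 56 mm wide, 3 thick, 34 from hinge to free edge; level hinge line 82.5 mm out from the lid's centre, 29.5 below lid_handle. Stiff, stays where left; 1.5 N at the free edge moves it
- clip_far (a joint): angle of the grey clip on the lid's +x edge (middle): 0 = fully down against the box's side, lip under the ledge; 1.57 = straight out; stop at 2.0; starts 1.55 to 1.9. Flap 56 mm wide, 3 thick, 34 from hinge to free edge; level hinge line 82.5 mm out from the lid's centre, 29.5 below lid_handle. Stiff, stays where left; 1.5 N at the free edge moves it
- clip_left (a joint): angle of the grey clip on the lid's +y edge (middle): 0 = fully down against the box's side, lip under the ledge; 1.57 = straight out; stop at 2.0; starts 1.55 to 1.9. Flap 56 mm wide, 3 thick, 34 from hinge to free edge; level hinge line 102.5 mm out from the lid's centre, 29.5 below lid_handle. Stiff, stays where left; 1.5 N at the free edge moves it
- clip_right (a joint): angle of the grey clip on the lid's -y edge (middle): 0 = fully down against the box's side, lip under the ledge; 1.57 = straight out; stop at 2.0; starts 1.55 to 1.9. Flap 56 mm wide, 3 thick, 34 from hinge to free edge; level hinge line 102.5 mm out from the lid's centre, 29.5 below lid_handle. Stiff, stays where left; 1.5 N at the free edge moves it
- tape_measure: bystander: black tape measure, 70 x 40 x 62 mm; origin at the centre of its underside
- pipe_tee: bystander: white plastic pipe tee, 72 x 54 x 34 mm; origin at the centre of its underside
- tape_roll: bystander: white roll of thread tape, 60 across, 18 high mm; origin at the centre of its underside
- hose_coupling: bystander: brass hose coupling, 40 across, 50 high mm; origin at the centre of its underside
- spray_can: bystander: grey spray can, 54 across, 120 high mm; origin at the centre of its underside
- glue_tin: bystander: steel glue tin with a dark cap, 68 across, 85 high mm; origin at the centre of its underside
Mind the look-alikes: they are no part of the job. Leave any red look-alike of the part that bears pack_mid alone. There is more than one size of the lid; the one meant has the size given above.

How it is judged:
By the outcome, as a careful person would: the job done as asked, in the order asked, and still so for the second after the job is handed in, with the robot touching nothing.
Of bit0, bit1, bit2, bit3 only 2 to 4 are there at a start; the rules pass over those that are not, and their reading is None.
At some moment in a run one of lid, plug_pack may be knocked a few centimetres aside while the robot is not near it.
It also fails if it takes over 210 s, if anything falls off the work surface, if the arm or the gripper's body presses on something with over 40 N, if the wrist force passes 120 N, or if a joint passes its speed limit or range.

## Working session

There is one attempt and no reset: what is moved stays moved. The work goes in short steps, Python scripts to look and compute and a tool call to move; the robot and the scene stay as the last step left them, time stands still between calls to the robot, and variables do not carry over. Pictures are saved under pics/ and viewed, on a budget of 14 in all, crops included, one or two more only if the job needs it, and the job is handed in when it is done.

Besides the shell and the picture viewer there is one more tool, called after "Call:" as name(argument=value, ...) on one line, values as JSON. arm_command: Moves the arm, as the interface text tells. Its arguments: {"type":"object","properties":{"rows":{"type":"array","items":{"type":"number","minimum":-1,"maximum":1}}},"required":["rows"]}

```bash
ls; mkdir -p pics
python3 - <<'E'
from plant import *
import cv2,numpy as np
s=read_state();print(s)
ims=[]
for c in ("scene","top"):
    im=camera(c);cv2.imwrite(f"pics/{c}0.png",cv2.resize(im[:,:,::-1],(800,600),interpolation=cv2.INTER_CUBIC))
    k=calibration(c);print(c,k["K"].tolist(),np.round(k["pose"],4).tolist())
    for n in ("rim","lid","pack_mid","tube0","bit0_mid","clip_near","tape_measure","pipe_tee","lid_handle"):
        try:print(n,[(round(d["score"],2),np.round(d["extent"]).astype(int).tolist()) for d in boxes_of(c,n)])
        except Exception as e:print(n,e)
E
```

```text
pics
{'time': 0.0, 'qpos': array([ 1.29940582,  0.33289823, -0.06471612,  1.46094383,  0.02162526,
        1.34990935, -0.08847492]), 'qd': array([-0.00061231, -0.00024994,  0.0005374 , -0.00057456, -0.00011188,
        0.00099775,  0.00144862]), 'joint_torque': array([-7.12319725e-04, -6.23260832e+01,  2.41364323e-02, -3.89888656e+01,
       -6.14160625e-02,  4.00051998e-02,  1.52125062e-04]), 'ee_pos': array([ 0.15379283, -0.60537687,  0.22173634]), 'eef_rot': array([-1.31584366,  1.02482015, -1.02280933]), 'wrist_force': array([ 0.50208796,  0.11215431, -0.42609715]), 'moment': array([ 0.04840987, -0.01324797, -0.03594876]), 'grip_width': 0.08695420026626517}
scene [[417.1363606450638, 0.0, 258.22394463915174], [0.0, 417.1363606450638, 193.20052847592484], [0.0, 0.0, 1.0]] [[-0.397, 0.7546, -0.5225, 1.2662], [0.9178, 0.3212, -0.2333, 0.3049], [-0.0082, -0.5722, -0.8201, 1.1876], [0.0, 0.0, 0.0, 1.0]]
rim [(0.45, [251, 159, 16, 19])]
lid [(0.73, [121, 189, 51, 36]), (0.56, [183, 153, 63, 46]), (0.42, [268, 199, 72, 69]), (0.18, [251, 158, 18, 21])]
pack_mid [(0.92, [357, 241, 31, 3
[... 422 characters left out ...]
, 185.14235938343114], [0.0, 0.0, 1.0]] [[0.0285, -0.9885, 0.1486, 0.4031], [-0.9995, -0.0298, -0.0064, 0.0102], [0.0107, -0.1483, -0.9889, 1.2146], [0.0, 0.0, 0.0, 1.0]]
rim [(0.77, [248, 192, 82, 70]), (0.45, [218, 260, 26, 22])]
lid [(0.88, [380, 236, 94, 81]), (0.8, [413, 159, 52, 45])]
pack_mid [(0.79, [106, 176, 34, 28]), (0.76, [136, 145, 29, 32])]
tube0 [(0.79, [248, 196, 83, 70])]
bit0_mid []
clip_near [(0.8, [372, 268, 24, 16]), (0.44, [415, 181, 16, 2])]
tape_measure [(0.71, [221, 124, 18, 22])]
pipe_tee [(0.78, [216, 258, 27, 29]), (0.36, [247, 194, 80, 68]), (0.24, [341, 224, 17, 25])]
lid_handle [(0.96, [380, 234, 93, 83]), (0.9, [415, 159, 56, 49]), (0.67, [216, 262, 27, 27])]
```

View pics/top0.png

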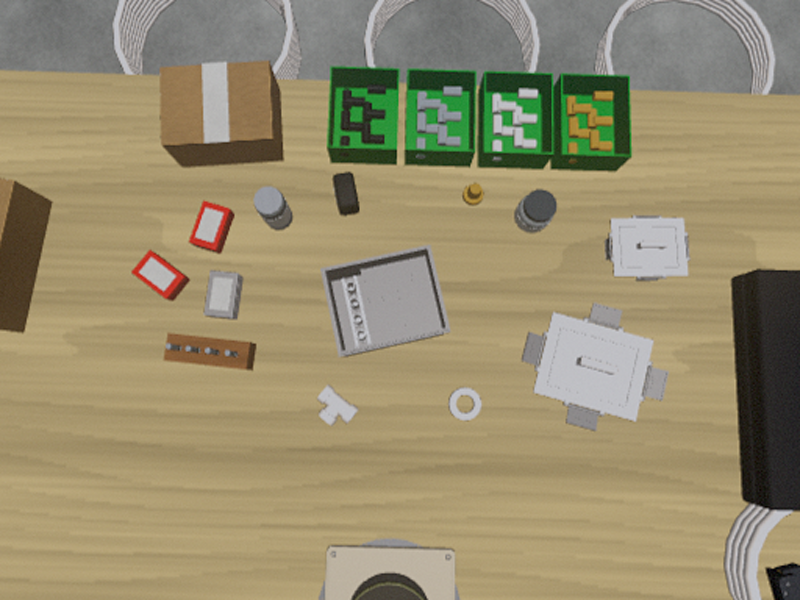

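View pics/scene0.png

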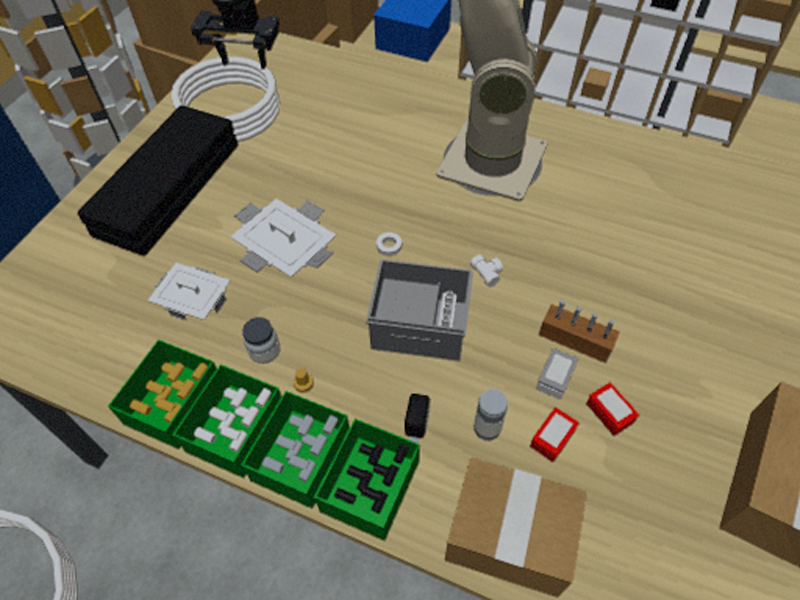

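The top picture shows the box at (385,300) with its tubes on the left, and the stand at (210,351) with four bits.

- **Lids:** (595,365) is large and (650,247) is small. The large one fits 156x196 against the 150x190 box.
- **Packs:** (223,294) is grey-sided, while (212,226) and (160,275) are red look-alikes. The grey one is the one meant.

I'll compute coarse positions and confirm with one enlarged crop.

```bash
cat > h.py <<'E'
from plant import *
import cv2, numpy as np
from scipy.spatial.transform import Rotation as R
def back(cam,uv,z,cal=None):
    k=cal or calibration(cam);P=np.asarray(k["pose"]);uv=np.atleast_2d(uv).astype(float)
    d=np.c_[uv,np.ones(len(uv))]@np.linalg.inv(k["K"]).T@P[:3,:3].T
    return P[:3,3]+d*((z-P[2,3])/d[:,2])[:,None]
def proj(cal,X):
    P=np.asarray(cal["pose"]);c=(np.atleast_2d(X)-P[:3,3])@P[:3,:3];p=c@np.asarray(cal["K"]).T
    return p[:,:2]/p[:,2:]
def down(yaw):  # jaw x axis at world yaw, tool y down
    x=np.array([np.cos(yaw),np.sin(yaw),0]);y=np.array([0,0,-1.]);return np.c_[x,y,np.cross(x,y)]
def to(p,yaw=None,ref=None):
    "normalised row (without hand) from the measured (or given) pose to TCP p with jaw yaw"
    if ref is None:
        s=read_state();ref=(s["ee_pos"],R.from_rotvec(s["eef_rot"]).as_matrix())
    p0,R0=ref
    if yaw is None: T=R0
    else: T=min((down(yaw),down(yaw+np.pi)),key=lambda T:R.from_matrix(R0.T@T).magnitude())
    return np.r_[np.round((R0.T@(np.array(p)-p0))/.2,4),np.round(R.from_matrix(R0.T@T).as_rotvec()/(np.pi/2),4)],(np.array(p),T)
def st():
    s=read_state();M=R.from_rotvec(s["eef_rot"]).as_matrix()
    print("t",round(s["time"],2),"p",np.round(s["ee_pos"],4),"jaw yaw",round(np.arctan2(M[1,0],M[0,0]),4),"toolz",np.round(M[:,2],3),"down",np.round(M[:,1],3),"F",np.round(s["wrist_force"],1),"w",round(s["grip_width"],4),"q",np.round(s["qpos"],2))
E
python3 - <<'E'
from h import *
st()
w=calibration("wrist");s=read_state();M=R.from_rotvec(s["eef_rot"]).as_matrix()
print("wristcam in tool",np.round(M.T@(w["pose"][:3,3]-s["ee_pos"]),4).tolist(),np.round(M.T@w["pose"][:3,:3],3).tolist(),w["K"].tolist())
f=512/800
def b(n,pts,z):
    q=back("top",np.array(pts)*f,z);print(n,np.round(q,3).tolist(),"mean",np.round(q.mean(0),4).tolist());return q
r=b("rim",[(322,270),(430,247),(449,330),(340,356)],.12)
b("bits",[(168,346),(190,350),(208,351),(231,354)],.11)
b("stand",[(165,335),(255,343),(252,369),(164,360)],.055)
b("pack",[(212,271),(241,274),(236,308),(206,304)],.042)
b("lid",[(555,312),(652,340),(637,420),(535,390)],.013)
b("handle",[(578,360),(613,372)],.045)
b("slid",[(612,218),(686,217),(688,277),(612,276)],.013)
im=cv2.imread("pics/top0.png") 
a=camera("top")[:,:,::-1]
c1=cv2.resize(a[120:245,75:200],(380,380),interpolation=cv2.INTER_CUBIC);c2=cv2.resize(a[120:290,320:450],(380,380*170//130),interpolation=cv2.INTER_CUBIC)
o=np.zeros((500,790,3),np.uint8);o[:380,:380]=c1;o[:c2.shape[0],400:780]=c2;cv2.imwrite("pics/crop1.png",o)
E
```

```text
t 1.0 p [ 0.1539 -0.6058  0.2226] jaw yaw -1.322 toolz [0.969 0.246 0.   ] down [ 0. -0. -1.] F [ 0.8 -0.   0.1] w 0.0871 q [ 1.3   0.33 -0.06  1.46  0.02  1.35 -0.09]
wristcam in tool [0.001, -0.1616, 0.0686] [[1.0, 0.001, 0.0], [0.0, -0.254, 0.967], [0.001, -0.967, -0.254]] [[313.60854880951877, 0.0, 255.99931215222094], [0.0, 313.60854880951877, 192.56604558161507], [0.0, 0.0, 1.0]]
rim [[0.598, 0.133, 0.12], [0.644, -0.054, 0.12], [0.5, -0.089, 0.12], [0.45, 0.096, 0.12]] mean [0.5478, 0.0216, 0.12]
bits [[0.459, 0.393, 0.11], [0.453, 0.355, 0.11], [0.452, 0.324, 0.11], [0.448, 0.284, 0.11]] mean [0.453, 0.3387, 0.11]
stand [[0.481, 0.419, 0.055], [0.471, 0.256, 0.055], [0.425, 0.258, 0.055], [0.436, 0.417, 0.055]] mean [0.4534, 0.3373, 0.055]
pack [[0.603, 0.346, 0.042], [0.599, 0.292, 0.042], [0.536, 0.297, 0.042], [0.541, 0.353, 0.042]] mean [0.5699, 0.322, 0.042]
lid [[0.549, -0.3, 0.013], [0.501, -0.483, 0.013], [0.352, -0.45, 0.013], [0.402, -0.261, 0.013]] mean [0.4512, -0.3734, 0.013]
handle [[0.458, -0.333, 0.045], [0.438, -0.396, 0.045]] mean [0.4483, -0.3646, 0.045]
slid [[0.736, -0.412, 0.013], [0.743, -0.557, 0.013], [0.624, -0.556, 0.013], [0.622, -0.41, 0.013]] mean [0.6812, -0.4835, 0.013]
```

View pics/crop1.png

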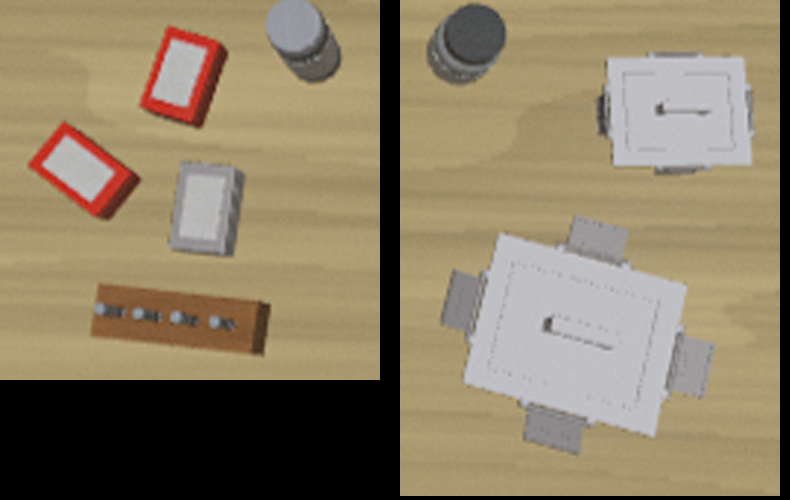

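The crop confirms it. The big lid measures about 196x156 mm, with its handle near crop (578,333), and the small lid is about 147x119. The pack with the grey body (crop 207,208) is the one meant. Moving over the box now.

Call:
arm_command(rows=[-0.3, -0.85, -0.08, 0.89, 0, 0, 0, -0.3, -0.85, -0.08, 0.89, 0, 0, 0, -0.3, -0.85, -0.08, 0.89, 0, 0, 0, -0.3, -0.85, -0.08, 0.89, 0, 0, 0, -0.3, -0.85, -0.08, 0.89, 0, 0, 0, -0.3, -0.85, -0.08, 0.89, 0, 0, 0])

```text
time: 1.55
ee_pos: [0.2856, -0.395, 0.239]
eef_rot: [-1.317, 1.023, -1.024]
wrist_force: [1.0, -0.5, 0.5]
grip_width: 0.0551
```

Call:
arm_command(rows=[-0.3, -0.9, -0.08, 0.92, 0, 0, 0, -0.3, -0.9, -0.08, 0.92, 0, 0, 0, -0.3, -0.9, -0.08, 0.92, 0, 0, 0, -0.3, -0.9, -0.08, 0.92, 0, 0, 0, -0.3, -0.9, -0.08, 0.92, 0, 0, 0, -0.3, -0.9, -0.08, 0.92, 0, 0, 0])

```text
time: 2.05
ee_pos: [0.4151, -0.1823, 0.2546]
eef_rot: [-1.317, 1.023, -1.025]
wrist_force: [1.2, -0.2, -0.5]
grip_width: 0.0309
```

Call:
arm_command(rows=[-0.3, -0.9, -0.08, 0.92, 0, 0, 0, -0.3, -0.9, -0.08, 0.92, 0, 0, 0, -0.3, -0.9, -0.08, 0.92, 0, 0, 0, -0.3, -0.9, -0.08, 0.92, 0, 0, 0, -0.3, -0.9, -0.08, 0.92, 0, 0, 0, -0.3, -0.9, -0.08, 0.92, 0, 0, 0, -0.3, -0.9, -0.08, 0.92, 0, 0, 0, -0.3, -0.9, -0.08, 0.92, 0, 0, 0])

```text
time: 2.72
ee_pos: [0.5491, 0.0395, 0.27]
eef_rot: [-1.317, 1.021, -1.018]
wrist_force: [0.1, -1.2, -0.9]
grip_width: 0.0306
```

Run:
```python
from h import *
st()
cal=calibration("wrist");a=camera("wrist");np.savez("w1.npz",a=a,K=cal["K"],pose=cal["pose"]);st()
cv2.imwrite("pics/w1.png",cv2.resize(a[:,:,::-1],(800,600),interpolation=cv2.INTER_CUBIC))
```

```text
t 2.72 p [0.5491 0.0395 0.27  ] jaw yaw -1.3164 toolz [0.968 0.252 0.001] down [ 0.     0.002 -1.   ] F [ 0.1 -1.2 -0.9] w 0.0306 q [ 0.49  0.22 -0.75  1.56  0.15  1.43 -1.58]
t 2.77 p [0.5486 0.0369 0.2698] jaw yaw -1.3192 toolz [ 0.969  0.249 -0.   ] down [-0.     0.001 -1.   ] F [-0.1 -0.5  0.2] w 0.0304 q [ 0.5   0.22 -0.75  1.56  0.15  1.43 -1.58]
```

View pics/w1.png

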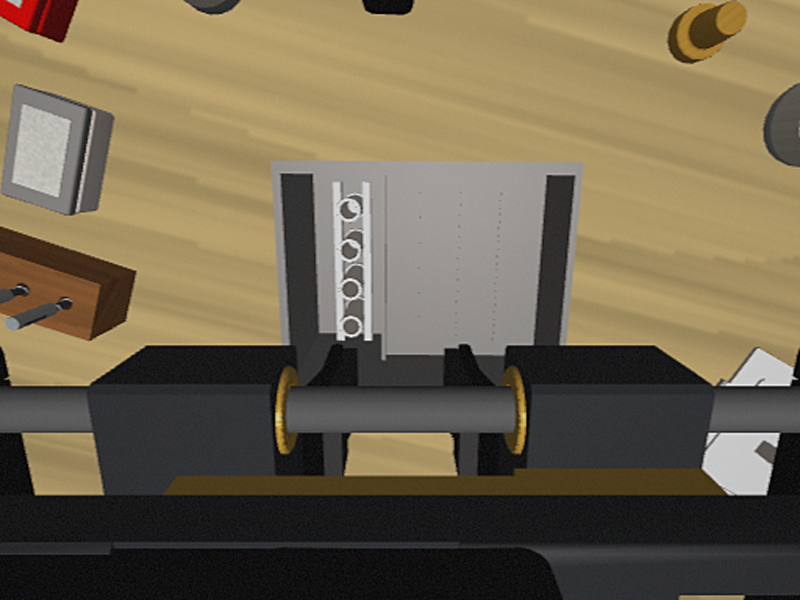

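The wrist view shows the box (px 272-583 by 163-360) with the four tube mouths at (349,207), (350,249), (350,288) and (351,325). The gripper hides the near part. Next I'll fit the box model to a settled picture.

```bash
cat > fit.py <<'E'
from h import *
from scipy.optimize import minimize
from scipy.ndimage import map_coordinates
def boxT(p): 
    c,s=np.cos(p[2]),np.sin(p[2]);return np.array([[c,-s],[s,c]]),np.array(p[:2])
def grad(a,sig=1.2):
    g=cv2.GaussianBlur(cv2.cvtColor(a,cv2.COLOR_RGB2GRAY).astype(np.float32),(0,0),sig)
    return cv2.magnitude(cv2.Sobel(g,cv2.CV_32F,1,0),cv2.Sobel(g,cv2.CV_32F,0,1))
def seg(a,b,n=60): return np.linspace(a,b,n)
def circ(x,y,r,z,n=40):
    t=np.linspace(0,2*np.pi,n,endpoint=False);return np.c_[x+r*np.cos(t),y+r*np.sin(t),np.full(n,z)]
def tubes(ty): return np.vstack([np.vstack([circ(x,ty,9,.066),circ(x,ty,6.5e-3/1e-3,.066)]) for x in (-45,-15,15,45)])
def tubepts(ty): return np.vstack([circ(x,ty,r,.066) for x in (-.045,-.015,.015,.045) for r in (.009,.0065)])
def rimpts():
    c=[(-.075,-.095),(.075,-.095),(.075,.095),(-.075,.095)]
    return np.vstack([seg((*c[i],.12),(*c[(i+1)%4],.12)) for i in range(4)])
def score(P,views,model):
    Rm,t=boxT(P);X=model.copy();X[:,:2]=X[:,:2]@Rm.T+t;tot=0
    for cal,g in views:
        uv=proj(cal,X);tot+=map_coordinates(g,[uv[:,1],uv[:,0]],order=1,mode="constant").mean()
    return tot
def fit(views,model,P0,steps=(.008,.03)):
    best=None
    for s in (1.,.4,.15):
        P0=P0 if best is None else best
        gr=[np.array([P0[0]+a,P0[1]+b,P0[2]+c]) for a in np.linspace(-1,1,9)*steps[0]*s for b in np.linspace(-1,1,9)*steps[0]*s for c in np.linspace(-1,1,7)*steps[1]*s]
        best=max(gr,key=lambda p:score(p,views,model))
    return best,score(best,views,model)
E
python3 - <<'E'
from fit import *
st();cal=calibration("wrist");a=camera("wrist");np.savez("w2.npz",a=a,K=cal["K"],pose=cal["pose"])
top=camera("top");ct=calibration("top")
V=[(cal,grad(a))];T=[(ct,grad(top))]
P0=[.548,.0216,.24]
a1=fit(V,rimpts(),P0,(.015,.06));print("wrist rim",np.round(a1[0],4),a1[1])
a2=fit(T,rimpts(),P0,(.015,.06));print("top rim",np.round(a2[0],4),a2[1])
for ty in (.055,.057,.059):
    b=fit(V,tubepts(ty),a1[0],(.008,.03));print("tubes",ty,np.round(b[0],4),b[1])
    m=np.vstack([rimpts(),tubepts(ty)])
    b=fit(V,m,a1[0],(.008,.03));print("both",ty,np.round(b[0],4),b[1])
v=cv2.resize(a[:,:,::-1],(1024,768),interpolation=cv2.INTER_CUBIC)
Rm,t=boxT(b[0]);
for ty,col in ((.055,(0,0,255)),(.059,(0,255,0))):
    X=np.vstack([rimpts(),tubepts(ty)]);X[:,:2]=X[:,:2]@Rm.T+t
    for u in proj(cal,X): cv2.circle(v,tuple(np.round(u*2+.5).astype(int)),0,col,-1)
cv2.imwrite("pics/fit1.png",cv2.resize(v[190:500,330:760],None,fx=1.8,fy=1.8,interpolation=cv2.INTER_NEAREST))
E
```

```text
t 2.77 p [0.5486 0.0369 0.2698] jaw yaw -1.3192 toolz [ 0.969  0.249 -0.   ] down [-0.     0.001 -1.   ] F [-0.1 -0.5  0.2] w 0.0304 q [ 0.5   0.22 -0.75  1.56  0.15  1.43 -1.58]
wrist rim [0.5458 0.0254 0.252 ] 74.51274
top rim [0.5626 0.0259 0.252 ] 95.55606
tubes 0.055 [0.5514 0.0202 0.2485] 144.54468
both 0.055 [0.5458 0.025  0.252 ] 103.85384
tubes 0.057 [0.5498 0.019  0.225 ] 144.57413
both 0.057 [0.5498 0.0186 0.2235] 106.970566
tubes 0.059 [0.5502 0.017  0.2255] 144.47208
both 0.059 [0.55   0.0178 0.23  ] 107.04339
```

View pics/fit1.png

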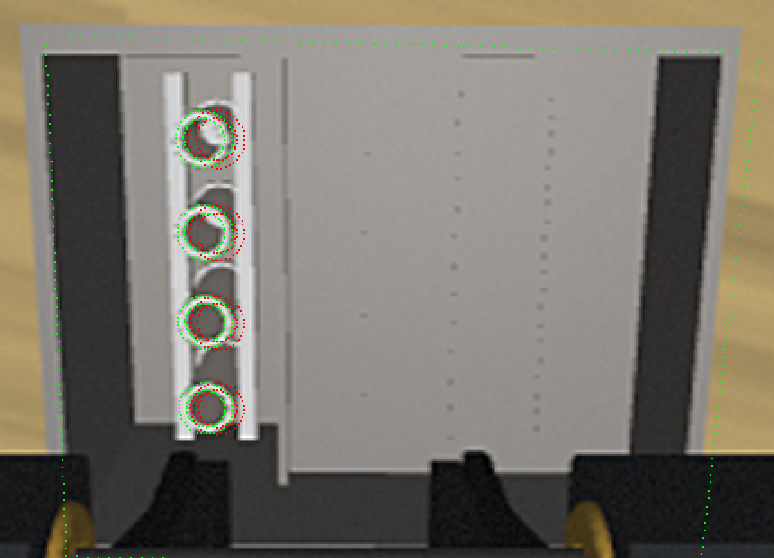

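Run:
```python
from fit import *
z=np.load("w2.npz");cal=dict(K=z["K"],pose=z["pose"]);g=grad(z["a"]);g[218:]=0;V=[(cal,g)]
# also with inner rim edge
def rim(w,l,zz):
    c=[(-w,-l),(w,-l),(w,l),(-w,l)];return np.vstack([seg((*c[i],zz),(*c[(i+1)%4],zz)) for i in range(1,4)])
m0=np.vstack([rim(.075,.095,.12),rim(.071,.091,.12)])
for P0 in ([.555,.022,.24],[.552,.02,.25]):
    for nm,mm in (("in+out",m0),("out",rim(.075,.095,.12)),("ledge",rim(.079,.099,.12))):
        b=fit(V,mm,np.array(P0),(.015,.05));print(nm,np.round(b[0],4),b[1])
for ty in (.053,.055,.057,.059):
    b=fit(V,tubepts(ty),[.552,.02,.245],(.008,.03))
    c=fit(V,np.vstack([m0,tubepts(ty)]),[.552,.02,.245],(.012,.04));print(ty,np.round(b[0],4),b[1],np.round(c[0],4),c[1])
    Rm,t=boxT(b[0]);print(np.round([Rm@[x,ty]+t for x in (-.045,-.015,.015,.045)],4).tolist())
```

```text
in+out [0.5466 0.0211 0.2483] 41.64553
out [0.5475 0.0173 0.2483] 69.29698
ledge [0.5445 0.0122 0.2475] 66.07006
in+out [0.5466 0.0209 0.2492] 41.485397
out [0.5473 0.0168 0.2517] 68.89328
ledge [0.5439 0.0119 0.25  ] 65.58192
0.053 [0.5512 0.0223 0.257 ] 144.79517 [0.5506 0.0222 0.2497] 88.29267
[[0.4942, 0.0621], [0.5232, 0.0697], [0.5522, 0.0774], [0.5813, 0.085]]
0.055 [0.5517 0.0203 0.2575] 144.84436 [0.549  0.0216 0.2277] 86.71599
[[0.4942, 0.062], [0.5232, 0.0697], [0.5522, 0.0773], [0.5812, 0.0849]]
0.057 [0.5523 0.0183 0.258 ] 144.8278 [0.5494 0.0188 0.2203] 85.87235
[[0.4942, 0.0619], [0.5233, 0.0696], [0.5523, 0.0772], [0.5813, 0.0849]]
0.059 [0.5525 0.0165 0.2535] 144.6655 [0.5512 0.0182 0.2483] 86.26574
[[0.4941, 0.0623], [0.5232, 0.0699], [0.5522, 0.0774], [0.5813, 0.0849]]
```

Run:
```python
from h import *
print(to([.453,.25,.25],-.10)[0])
```

```text
[-1.1623e+00  9.8600e-02 -1.9740e-01  6.0000e-04 -7.7880e-01  1.0000e-04]
```

Call:
arm_command(rows=[-0.3, -1, 0.1, -0.2, 0, -0.78, 0, -0.3, -1, 0.1, -0.2, 0, -0.78, 0, -0.3, -1, 0.1, -0.2, 0, -0.78, 0, -0.3, -1, 0.1, -0.2, 0, -0.78, 0, -0.3, -1, 0.1, -0.2, 0, -0.78, 0, -0.3, -1, 0.1, -0.2, 0, -0.78, 0, -0.3, -1, 0.1, -0.2, 0, -0.78, 0, -0.3, -1, 0.1, -0.2, 0, -0.78, 0, -0.3, -1, 0.1, -0.2, 0, -0.78, 0, -0.3, -1, 0.1, -0.2, 0, -0.78, 0, -0.3, -1, 0.1, -0.2, 0, -0.78, 0, -0.3, -1, 0.1, -0.2, 0, -0.78, 0])

```text
time: 3.87
ee_pos: [0.4608, 0.2181, 0.25]
eef_rot: [-1.57, 0.08, -0.081]
wrist_force: [0.5, 0.2, 0.5]
grip_width: 0.0305
```

Run:
```python
from h import *
camera("top");st()
cal=calibration("wrist");a=camera("wrist");np.savez("w3.npz",a=a,K=cal["K"],pose=cal["pose"])
print([(round(d["score"],2),np.round(d["extent"]).astype(int).tolist()) for d in boxes_of("wrist","bit0_mid")])
cv2.imwrite("pics/w3.png",cv2.resize(a[:,:,::-1],(800,600),interpolation=cv2.INTER_CUBIC))
```

```text
t 3.92 p [0.4608 0.2184 0.2501] jaw yaw -0.1025 toolz [ 0.102  0.995 -0.001] down [ 0.    -0.001 -1.   ] F [-0.1  0.5 -0.9] w 0.0303 q [ 0.39  0.17 -1.01  1.68  0.15  1.38 -0.74]
[]
```

View pics/w3.png

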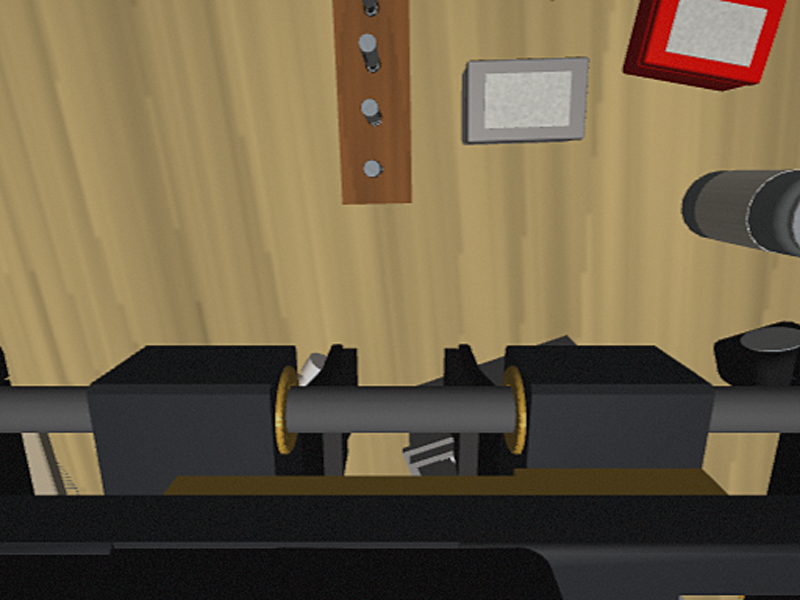

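The wrist view shows bit tops at (372,168), (370,105) and (368,43), with a fourth leaving the top edge near (370,5). The grey pack is at (525,100).

Run:
```python
from h import *
z=np.load("w3.npz");cal=dict(K=z["K"],pose=z["pose"]);a=z["a"].astype(int)
roi=a[:125,225:255];m=((roi[:,:,2]-roi[:,:,0]>5)&(roi.sum(2)>300)).astype(np.uint8)
n,l,s,c=cv2.connectedComponentsWithStats(m)
for i in range(1,n):
    if s[i,4]>8: u=c[i]+[225,0];print(u,s[i],np.round(back("",u,.11,cal),4))
print(np.round(back("",np.array([(372,168),(370,105),(368,43)])/1.5625,.11,cal),4))
print("pack",np.round(back("",np.array([(468,62),(587,58),(585,136),(465,140)])/1.5625,.042,cal),4))
```

```text
[234.84615385  27.18681319] [ 5 22 11 11 91] [[0.4561 0.3576 0.11  ]]
[236.38554217  68.5060241 ] [ 7 64 10 10 83] [[0.4535 0.3239 0.11  ]]
[237.8    107.4625] [  8 103  10  10  80] [[0.4509 0.2901 0.11  ]]
[[0.4511 0.2901 0.11  ]
 [0.454  0.325  0.11  ]
 [0.4567 0.3573 0.11  ]]
pack [[0.5216 0.3545 0.042 ]
 [0.6035 0.3487 0.042 ]
 [0.6018 0.2975 0.042 ]
 [0.5161 0.3035 0.042 ]]
```

Run:
```python
from h import *
print(to([.4509,.2901,.13],-.08)[0],to([.4509,.2901,.077],-.08)[0])
```

```text
[-8.430e-02  6.002e-01  3.491e-01  3.000e-04 -1.300e-02  3.000e-04] [-8.440e-02  8.652e-01  3.492e-01  3.000e-04 -1.300e-02  3.000e-04]
```

Call:
arm_command(rows=[-0.3, -0.084, 0.5, 0.35, 0, -0.013, 0, -0.3, -0.084, 0.5, 0.35, 0, -0.013, 0, -0.3, -0.084, 0.5, 0.35, 0, -0.013, 0, -0.3, -0.084, 0.5, 0.35, 0, -0.013, 0, -0.3, -0.084, 0.5, 0.35, 0, -0.013, 0, -0.3, -0.084, 0.7, 0.35, 0, -0.013, 0, -0.3, -0.084, 0.865, 0.35, 0, -0.013, 0, -0.3, -0.084, 0.865, 0.35, 0, -0.013, 0, -0.3, -0.084, 0.865, 0.35, 0, -0.013, 0])

```text
time: 4.77
ee_pos: [0.4508, 0.2899, 0.0777]
eef_rot: [-1.571, 0.062, -0.061]
wrist_force: [0.7, 0.7, 1.4]
grip_width: 0.0306
```

Call:
arm_command(rows=[-1, 0, 0, 0, 0, 0, 0, -1, 0, 0, 0, 0, 0, 0, -1, 0, 0, 0, 0, 0, 0, -1, 0, 0, 0, 0, 0, 0, -1, 0, -0.1, 0, 0, 0, 0, -1, 0, -0.3, 0, 0, 0, 0, -1, 0, -0.5, 0, 0, 0, 0, -1, 0, -0.68, 0, 0, 0, 0, -1, 0, -0.68, 0, 0, 0, 0, -1, 0, -0.68, 0, 0, 0, 0])

```text
time: 5.6
ee_pos: [0.4514, 0.2916, 0.2155]
eef_rot: [-1.569, 0.057, -0.063]
wrist_force: [-0.7, -0.2, -0.4]
grip_width: 0.0089
```

Run:
```python
from h import *
st()
yaw=.25+np.pi/2
for t in ([.4942,.0621],[.5232,.0697],[.5522,.0774],[.5813,.085]): print(t,to([*t,.213],yaw)[0])
```

```text
t 5.6 p [0.4514 0.2916 0.2155] jaw yaw -0.0766 toolz [0.077 0.997 0.002] down [ 0.004  0.001 -1.   ] F [-0.7 -0.2 -0.4] w 0.0089 q [ 0.23  0.29 -1.03  1.67  0.26  1.33 -0.93]
[0.4942, 0.0621] [ 0.301   0.0118 -1.1279 -0.0025  0.7921  0.0016]
[0.5232, 0.0697] [ 0.4427  0.0125 -1.079  -0.0025  0.7921  0.0016]
[0.5522, 0.0774] [ 0.5843  0.0131 -1.0295 -0.0025  0.7921  0.0016]
[0.5813, 0.085] [ 0.7265  0.0138 -0.9805 -0.0025  0.7921  0.0016]
```

Call:
arm_command(rows=[-1, 0.7265, 0, -0.98, -0.002, 0.792, 0.0015, -1, 0.7265, 0, -0.98, -0.002, 0.792, 0.0015, -1, 0.7265, 0, -0.98, -0.002, 0.792, 0.0015, -1, 0.7265, 0, -0.98, -0.002, 0.792, 0.0015, -1, 0.7265, 0, -0.98, -0.002, 0.792, 0.0015, -1, 0.7265, 0, -0.98, -0.002, 0.792, 0.0015, -1, 0.7265, 0, -0.98, -0.002, 0.792, 0.0015, -1, 0.7265, 0, -0.98, -0.002, 0.792, 0.0015, -1, 0.7265, 0, -0.98, -0.002, 0.792, 0.0015, -1, 0.7265, 0, -0.98, -0.002, 0.792, 0.0015, -1, 0.7265, 0, -0.98, -0.002, 0.792, 0.0015, -1, 0.7265, 0, -0.98, -0.002, 0.792, 0.0015])

```text
time: 6.6
ee_pos: [0.58, 0.0844, 0.2121]
eef_rot: [-1.323, 1.023, -1.018]
wrist_force: [-0.3, 0.3, 0.2]
grip_width: 0.0088
```

Call:
arm_command(rows=[-1, 0, 0.1, 0, 0, 0, 0, -1, 0, 0.2, 0, 0, 0, 0, -1, 0, 0.35, 0, 0, 0, 0, -1, 0, 0.35, 0, 0, 0, 0, -1, 0, 0.35, 0, 0, 0, 0])

```text
time: 7.02
ee_pos: [0.5791, 0.0841, 0.142]
eef_rot: [-1.324, 1.025, -1.017]
wrist_force: [0.3, 0.2, 0.5]
grip_width: 0.009
```

Run:
```python
from h import *
camera("top");st()
cal=calibration("wrist");a=camera("wrist");np.savez("w4.npz",a=a,K=cal["K"],pose=cal["pose"])
s=read_state();M=R.from_rotvec(s["eef_rot"]).as_matrix()
v=cv2.resize(a[:,:,::-1],None,fx=4,fy=4,interpolation=cv2.INTER_CUBIC)
for t in ([.4942,.0621],[.5232,.0697],[.5522,.0774],[.5813,.085]):
    u=proj(cal,[*t,.066])[0];print("tube",u);cv2.circle(v,tuple(np.round(u*4+1.5).astype(int)),2,(0,0,255),-1)
for d in (.067,.05,.03): u=proj(cal,s["ee_pos"]+M[:,1]*d)[0];print("axis",u);cv2.circle(v,tuple(np.round(u*4+1.5).astype(int)),2,(0,255,0),-1)
cv2.imwrite("pics/w4.png",v[320:920,600:1400])
```

```text
t 7.07 p [0.5802 0.0845 0.1436] jaw yaw -1.3181 toolz [ 0.968  0.25  -0.004] down [-0.004 -0.001 -1.   ] F [ 0.4  0.3 -0.1] w 0.0094 q [ 0.34  0.39 -0.69  1.63  0.26  1.22 -1.73]
tube [254.77909756 297.58136009]
tube [254.66408097 266.25354381]
tube [254.42360194 233.00317335]
tube [254.32188869 197.59128263]
axis [254.55770303 202.69458815]
axis [254.44085774 209.62210883]
axis [254.27902421 219.21689123]
```

View pics/w4.png

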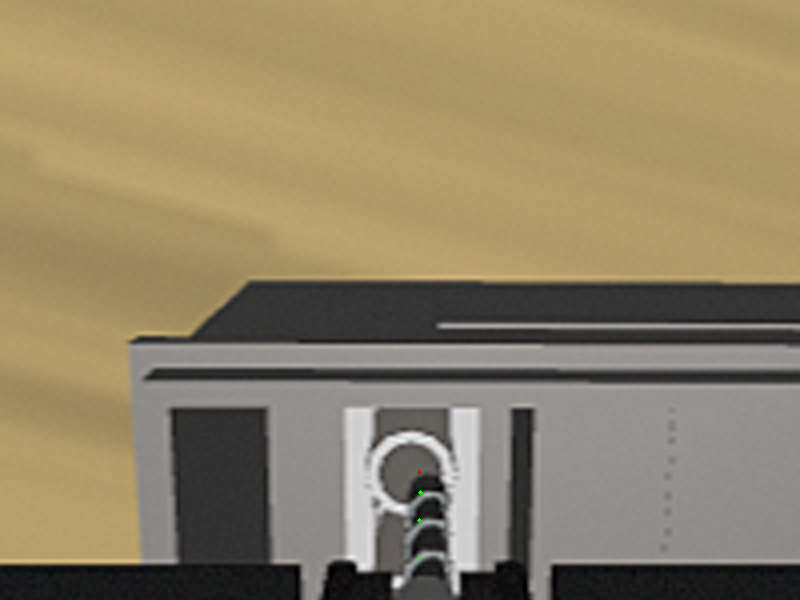

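The tube mouth centre is at crop (412,474) and the bit tip at (428,485), so the tip is about 3 mm too far along tool +x. In the row direction they agree. Correcting and inserting.

Call:
arm_command(rows=[-1, -0.015, 0, 0, 0, 0, 0, -1, -0.015, 0, 0, 0, 0, 0, -1, -0.015, 0.06, 0, 0, 0, 0, -1, -0.015, 0.13, 0, 0, 0, 0, -1, -0.015, 0.2, 0, 0, 0, 0, -1, -0.015, 0.27, 0, 0, 0, 0, -1, -0.015, 0.3, 0, 0, 0, 0, -1, -0.015, 0.34, 0, 0, 0, 0, -1, -0.015, 0.345, 0, 0, 0, 0, -1, -0.015, 0.345, 0, 0, 0, 0])

```text
time: 7.95
ee_pos: [0.5808, 0.0876, 0.0756]
eef_rot: [-1.318, 1.023, -1.023]
wrist_force: [-1.4, -0.6, 12.0]
grip_width: 0.0092
```

Run:
```python
from h import *
st()
```

```text
t 7.95 p [0.5808 0.0876 0.0756] jaw yaw -1.3204 toolz [ 0.969  0.248 -0.   ] down [-0.    -0.001 -1.   ] F [-1.4 -0.6 12. ] w 0.0092 q [ 0.31  0.46 -0.67  1.7   0.32  1.09 -1.78]
```

```bash
cat > plan.py <<'E'
from h import *
import sys
bits=dict(B=[.4535,.3239],C=[.4561,.3576],D=[.4587,.3913]);tb={2:[.5518,.0801],1:[.5227,.0726],0:[.4937,.0651]}
def cyc(tubepos,bit,tube):
    s=read_state()
    p0=np.array([*tubepos,.212]);r0=(p0,down(-1.3204+0))
    a,r1=to([*bit,.16],-.08,ref=r0);print("to bit (z .16)",a)
    r2=(np.array([*bit,.2135]),r1[1])
    b,_=to([*tube,.2135],-1.3204,ref=r2);print("to tube",b)
E
python3 - <<'E'
from plan import *
cyc([.5808,.0876],bits["B"],tb[2])
E
```

```text
to bit (z .16) [-1.3024  0.26   -0.3239  0.     -0.7897  0.    ]
to tube [ 0.5873  0.     -1.1758  0.      0.7897  0.    ]
```

Call:
arm_command(rows=[-0.5, 0, 0, 0, 0, 0, 0, -0.5, 0, 0, 0, 0, 0, 0, -0.5, 0, 0, 0, 0, 0, 0, -0.5, 0, -0.2, 0, 0, 0, 0, -0.5, 0, -0.4, 0, 0, 0, 0, -0.5, 0, -0.6, 0, 0, 0, 0, -0.4, -0.2, -0.68, -0.05, 0, 0, 0, -0.3, -0.4, -0.68, -0.1, 0, 0, 0, -0.3, -0.55, -0.68, -0.14, 0, 0, 0, -0.3, -0.65, -0.68, -0.16, 0, 0, 0])

```text
time: 8.78
ee_pos: [0.5142, 0.2092, 0.2108]
eef_rot: [-1.321, 1.022, -1.018]
wrist_force: [0.5, -0.7, 0.3]
grip_width: 0.0294
```

Call:
arm_command(rows=[-0.3, -0.652, 0.26, -0.164, 0, -0.79, 0, -0.3, -0.652, 0.26, -0.164, 0, -0.79, 0, -0.3, -0.652, 0.26, -0.164, 0, -0.79, 0, -0.3, -0.652, 0.26, -0.164, 0, -0.79, 0, -0.3, -0.652, 0.26, -0.164, 0, -0.79, 0, -0.3, -0.652, 0.26, -0.164, 0, -0.79, 0, -0.3, -0.652, 0.26, -0.164, 0, -0.79, 0, -0.3, -0.652, 0.26, -0.164, 0, -0.79, 0, -0.3, -0.652, 0.26, -0.164, 0, -0.79, 0, -0.3, -0.652, 0.26, -0.164, 0, -0.79, 0, -0.3, -0.652, 0.26, -0.164, 0, -0.79, 0])

```text
time: 9.7
ee_pos: [0.4521, 0.3233, 0.1579]
eef_rot: [-1.571, 0.061, -0.055]
wrist_force: [-0.4, 0.0, 0.0]
grip_width: 0.0304
```

Run:
```python
from h import *
st(); print(to([.4535,.3239,.077],-.08)[0])
```

```text
t 9.7 p [0.4521 0.3233 0.1579] jaw yaw -0.0741 toolz [ 0.074  0.997 -0.001] down [-0.004 -0.001 -1.   ] F [-0.4  0.   0. ] w 0.0304 q [ 0.15  0.41 -1.04  1.69  0.37  1.26 -1.05]
[ 0.0083  0.4045  0.004   0.0008  0.0038 -0.0026]
```

Call:
arm_command(rows=[-0.3, 0.005, 0.2, 0.003, 0, 0, 0, -0.3, 0.005, 0.37, 0.003, 0, 0, 0, -0.3, 0.005, 0.404, 0.003, 0, 0, 0, -0.3, 0.005, 0.404, 0.003, 0, 0, 0, -1, 0.005, 0.404, 0.003, 0, 0, 0, -1, 0.005, 0.404, 0.003, 0, 0, 0, -1, 0.005, 0.404, 0.003, 0, 0, 0, -1, 0.005, 0.404, 0.003, 0, 0, 0, -1, 0.005, 0.3, 0.003, 0, 0, 0, -1, 0.005, 0.1, 0.003, 0, 0, 0, -1, 0.005, -0.1, 0.003, 0, 0, 0, -1, 0.005, -0.28, 0.003, 0, 0, 0])

```text
time: 10.7
ee_pos: [0.4532, 0.3244, 0.2172]
eef_rot: [-1.57, 0.064, -0.06]
wrist_force: [0.3, 0.2, -0.1]
grip_width: 0.009
```

Call:
arm_command(rows=[-1, 0, 0, -0.2, 0, 0, 0, -1, 0, 0, -0.4, 0, 0, 0])

```text
time: 10.87
ee_pos: [0.4468, 0.2472, 0.217]
eef_rot: [-1.568, 0.058, -0.058]
wrist_force: [1.9, -0.9, -0.6]
grip_width: 0.0092
```

Run:
```python
from h import *
st(); print(to([.5518,.0801,.2135],-1.3204)[0])
```

```text
t 10.87 p [0.4468 0.2472 0.217 ] jaw yaw -0.0738 toolz [0.074 0.997 0.002] down [ 0.     0.002 -1.   ] F [ 1.9 -0.9 -0.6] w 0.0092 q [ 0.4   0.23 -1.11  1.72  0.21  1.32 -0.82]
[ 0.5849  0.016  -0.7944 -0.0013  0.7936 -0.0008]
```

Call:
arm_command(rows=[-1, 0.585, 0.015, -0.78, 0, 0.792, 0, -1, 0.585, 0.015, -0.78, 0, 0.792, 0, -1, 0.585, 0.015, -0.78, 0, 0.792, 0, -1, 0.585, 0.015, -0.78, 0, 0.792, 0, -1, 0.585, 0.015, -0.78, 0, 0.792, 0, -1, 0.585, 0.015, -0.78, 0, 0.792, 0, -1, 0.585, 0.015, -0.78, 0, 0.792, 0, -1, 0.585, 0.015, -0.78, 0, 0.792, 0, -1, 0.585, 0.015, -0.78, 0, 0.792, 0, -1, 0.585, 0.015, -0.78, 0, 0.792, 0, -1, 0.585, 0.015, -0.78, 0, 0.792, 0, -1, 0.585, 0.015, -0.78, 0, 0.792, 0])

```text
time: 11.87
ee_pos: [0.5514, 0.0797, 0.2117]
eef_rot: [-1.32, 1.024, -1.021]
wrist_force: [0.2, 0.7, -0.9]
grip_width: 0.0092
```

Call:
arm_command(rows=[-1, 0, 0.1, 0, 0, 0, 0, -1, 0, 0.25, 0, 0, 0, 0, -1, 0, 0.35, 0, 0, 0, 0, -1, 0, 0.35, 0, 0, 0, 0])

```text
time: 12.2
ee_pos: [0.5489, 0.0788, 0.1375]
eef_rot: [-1.325, 1.029, -1.018]
wrist_force: [-0.5, -0.3, -0.9]
grip_width: 0.0093
```

Run:
```python
from h import *
camera("top");camera("top");st(); print(to([.5518,.0801,.0745],-1.3204)[0])
cal=calibration("wrist");a=camera("wrist");np.savez("w5.npz",a=a,K=cal["K"],pose=cal["pose"])
```

```text
t 12.3 p [0.551  0.0796 0.1416] jaw yaw -1.3208 toolz [ 0.969  0.247 -0.004] down [-0.004 -0.001 -1.   ] F [0.  0.2 0.3] w 0.0093 q [ 0.43  0.35 -0.78  1.71  0.26  1.2  -1.74]
[-1.400e-03  3.356e-01  5.800e-03  2.600e-03 -3.000e-04 -3.000e-04]
```

Call:
arm_command(rows=[-1, 0, 0.06, 0.004, 0.001, 0, 0, -1, 0, 0.12, 0.004, 0.001, 0, 0, -1, 0, 0.18, 0.004, 0.001, 0, 0, -1, 0, 0.24, 0.004, 0.001, 0, 0, -1, 0, 0.29, 0.004, 0.001, 0, 0, -1, 0, 0.33, 0.004, 0.001, 0, 0, -1, 0, 0.34, 0.004, 0.001, 0, 0, -1, 0, 0.34, 0.004, 0.001, 0, 0])

```text
time: 13.02
ee_pos: [0.5528, 0.0801, 0.0738]
eef_rot: [-1.316, 1.025, -1.025]
wrist_force: [0.8, 1.0, 8.1]
grip_width: 0.0088
```

Run:
```python
from plan import *
st();cyc(read_state()["ee_pos"][:2],bits["C"],tb[1])
```

```text
t 13.02 p [0.5528 0.0801 0.0738] jaw yaw -1.3232 toolz [0.97  0.245 0.   ] down [ 0.  0. -1.] F [0.8 1.  8.1] w 0.0088 q [ 0.4   0.42 -0.75  1.77  0.32  1.07 -1.79]
to bit (z .16) [-1.4638  0.26   -0.1244  0.     -0.7897  0.    ]
to tube [ 0.4458  0.     -1.3938  0.      0.7897  0.    ]
```

Call:
arm_command(rows=[-0.5, 0, 0, 0, 0, 0, 0, -0.5, 0, 0, 0, 0, 0, 0, -0.5, 0, 0, 0, 0, 0, 0, -0.5, 0, -0.2, 0, 0, 0, 0, -0.5, 0, -0.4, 0, 0, 0, 0, -0.5, 0, -0.6, 0, 0, 0, 0, -0.4, -0.2, -0.69, -0.02, 0, 0, 0, -0.3, -0.4, -0.69, -0.04, 0, 0, 0, -0.3, -0.6, -0.69, -0.06, 0, 0, 0, -0.3, -0.75, -0.69, -0.06, 0, 0, 0])

```text
time: 13.85
ee_pos: [0.5016, 0.2254, 0.2117]
eef_rot: [-1.318, 1.025, -1.023]
wrist_force: [-0.5, 0.7, 0.2]
grip_width: 0.0297
```

Call:
arm_command(rows=[-0.3, -0.714, 0.26, -0.064, 0, -0.79, 0, -0.3, -0.714, 0.26, -0.064, 0, -0.79, 0, -0.3, -0.714, 0.26, -0.064, 0, -0.79, 0, -0.3, -0.714, 0.26, -0.064, 0, -0.79, 0, -0.3, -0.714, 0.26, -0.064, 0, -0.79, 0, -0.3, -0.714, 0.26, -0.064, 0, -0.79, 0, -0.3, -0.714, 0.26, -0.064, 0, -0.79, 0, -0.3, -0.714, 0.26, -0.064, 0, -0.79, 0, -0.3, -0.714, 0.26, -0.064, 0, -0.79, 0, -0.3, -0.714, 0.26, -0.064, 0, -0.79, 0, -0.3, -0.714, 0.26, -0.064, 0, -0.79, 0])

```text
time: 14.77
ee_pos: [0.456, 0.3572, 0.1586]
eef_rot: [-1.571, 0.063, -0.058]
wrist_force: [0.2, -0.1, -0.4]
grip_width: 0.0304
```

Run:
```python
from h import *
camera("top");st(); print(to([.4561,.3576,.077],-.08)[0])
cal=calibration("wrist");a=camera("wrist");np.savez("w6.npz",a=a,K=cal["K"],pose=cal["pose"])
```

```text
t 14.82 p [0.456  0.3572 0.1587] jaw yaw -0.0846 toolz [ 0.084  0.996 -0.001] down [-0.003 -0.001 -1.   ] F [-0.5 -0.   0.3] w 0.0303 q [ 0.11  0.51 -1.11  1.62  0.47  1.31 -1.16]
[ 0.0017  0.4085  0.0023  0.0005 -0.0029 -0.0019]
```

Call:
arm_command(rows=[-0.3, 0.002, 0.2, 0.002, 0, 0, 0, -0.3, 0.002, 0.37, 0.002, 0, 0, 0, -0.3, 0.002, 0.408, 0.002, 0, 0, 0, -0.3, 0.002, 0.408, 0.002, 0, 0, 0, -1, 0.002, 0.408, 0.002, 0, 0, 0, -1, 0.002, 0.408, 0.002, 0, 0, 0, -1, 0.002, 0.408, 0.002, 0, 0, 0, -1, 0.002, 0.408, 0.002, 0, 0, 0, -1, 0.002, 0.3, 0.002, 0, 0, 0, -1, 0.002, 0.1, 0.002, 0, 0, 0, -1, 0.002, -0.1, 0.002, 0, 0, 0, -1, 0.002, -0.275, 0.002, 0, 0, 0])

```text
time: 15.87
ee_pos: [0.4564, 0.3582, 0.2173]
eef_rot: [-1.569, 0.065, -0.064]
wrist_force: [1.4, 0.8, 0.8]
grip_width: 0.0092
```

Call:
arm_command(rows=[-1, 0, 0, -0.2, 0, 0, 0, -1, 0, 0, -0.4, 0, 0, 0, -1, 0, 0, -0.6, 0, 0, 0, -1, 0, 0, -0.6, 0, 0, 0])

```text
time: 16.2
ee_pos: [0.449, 0.2294, 0.2141]
eef_rot: [-1.575, 0.075, -0.073]
wrist_force: [1.7, -1.8, -0.2]
grip_width: 0.0087
```

Run:
```python
from h import *
camera("top");st(); print(to([.5227,.0726,.2135],-1.3204)[0])
```

```text
t 16.25 p [0.4486 0.2324 0.2145] jaw yaw -0.0923 toolz [ 0.092  0.996 -0.004] down [-0.    -0.004 -1.   ] F [ 0.3  0.7 -0.6] w 0.0088 q [ 0.53  0.27 -1.24  1.73  0.26  1.33 -0.86]
[ 0.4425  0.0082 -0.7613  0.0023  0.7818  0.0015]
```

Call:
arm_command(rows=[-1, 0.4425, 0.005, -0.762, 0, 0.784, 0, -1, 0.4425, 0.005, -0.762, 0, 0.784, 0, -1, 0.4425, 0.005, -0.762, 0, 0.784, 0, -1, 0.4425, 0.005, -0.762, 0, 0.784, 0, -1, 0.4425, 0.005, -0.762, 0, 0.784, 0, -1, 0.4425, 0.005, -0.762, 0, 0.784, 0, -1, 0.4425, 0.005, -0.762, 0, 0.784, 0, -1, 0.4425, 0.005, -0.762, 0, 0.784, 0, -1, 0.4425, 0.005, -0.762, 0, 0.784, 0, -1, 0.4425, 0.005, -0.762, 0, 0.784, 0, -1, 0.4425, 0.005, -0.762, 0, 0.784, 0, -1, 0.4425, 0.005, -0.762, 0, 0.784, 0])

```text
time: 17.25
ee_pos: [0.5224, 0.0801, 0.2137]
eef_rot: [-1.323, 1.015, -1.014]
wrist_force: [-0.6, 0.5, -0.0]
grip_width: 0.0089
```

Call:
arm_command(rows=[-1, 0, 0.1, 0, 0, 0, 0, -1, 0, 0.25, 0, 0, 0, 0, -1, 0, 0.35, 0, 0, 0, 0, -1, 0, 0.35, 0, 0, 0, 0])

```text
time: 17.58
ee_pos: [0.52, 0.0788, 0.1397]
eef_rot: [-1.327, 1.02, -1.011]
wrist_force: [0.1, -0.2, -1.5]
grip_width: 0.009
```

Run:
```python
from h import *
camera("top");camera("top");st(); print(to([.5227,.0726,.0745],-1.3204)[0])
cal=calibration("wrist");a=camera("wrist");np.savez("w7.npz",a=a,K=cal["K"],pose=cal["pose"])
v=cv2.resize(a[:,:,::-1],None,fx=4,fy=4,interpolation=cv2.INTER_CUBIC);cv2.imwrite("pics/w7.png",v[320:920,600:1400])
```

```text
t 17.68 p [0.5221 0.0795 0.1437] jaw yaw -1.3112 toolz [ 0.966  0.257 -0.003] down [-0.003  0.    -1.   ] F [0.7 0.8 0. ] w 0.0089 q [ 0.57  0.31 -0.93  1.78  0.27  1.19 -1.75]
[ 0.0343  0.3458 -0.0053  0.0016  0.0059 -0.0004]
```

View pics/w7.png

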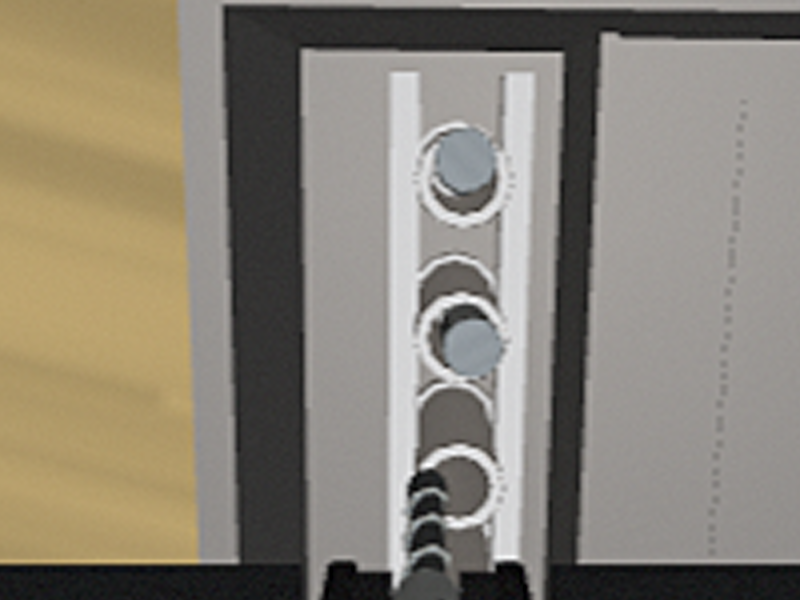

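Tubes 3 and 2 are filled, with bit tops at (465,160) and (472,348). The held tip at (428,485) is about 6 mm left of the tube 1 mouth at (460,487). The state reading says 6.9 mm, so I'll correct by 6.4.

Call:
arm_command(rows=[-1, 0.032, 0, -0.004, 0.001, 0.006, 0, -1, 0.032, 0, -0.004, 0.001, 0.006, 0, -1, 0.032, 0.06, -0.004, 0.001, 0.006, 0, -1, 0.032, 0.12, -0.004, 0.001, 0.006, 0, -1, 0.032, 0.18, -0.004, 0.001, 0.006, 0, -1, 0.032, 0.24, -0.004, 0.001, 0.006, 0, -1, 0.032, 0.29, -0.004, 0.001, 0.006, 0, -1, 0.032, 0.33, -0.004, 0.001, 0.006, 0, -1, 0.032, 0.347, -0.004, 0.001, 0.006, 0, -1, 0.032, 0.347, -0.004, 0.001, 0.006, 0])

```text
time: 18.57
ee_pos: [0.5237, 0.073, 0.0741]
eef_rot: [-1.316, 1.024, -1.025]
wrist_force: [-2.5, 0.2, 8.2]
grip_width: 0.009
```

Run:
```python
from plan import *
st();cyc(read_state()["ee_pos"][:2],bits["D"],tb[0])
```

```text
t 18.57 p [0.5237 0.073  0.0741] jaw yaw -1.3233 toolz [0.97  0.245 0.001] down [ 0.001  0.    -1.   ] F [-2.5  0.2  8.2] w 0.009 q [ 0.53  0.4  -0.89  1.85  0.35  1.06 -1.81]
to bit (z .16) [-1.6225  0.26    0.0793  0.     -0.7897  0.    ]
to tube [ 0.3048  0.     -1.6118  0.      0.7897  0.    ]
```

Call:
arm_command(rows=[-0.5, 0, 0, 0, 0, 0, 0, -0.5, 0, 0, 0, 0, 0, 0, -0.5, 0, 0, 0, 0, 0, 0, -0.5, 0, -0.2, 0, 0, 0, 0, -0.5, 0, -0.4, 0, 0, 0, 0, -0.5, 0, -0.6, 0, 0, 0, 0, -0.4, -0.2, -0.69, 0.01, 0, 0, 0, -0.3, -0.4, -0.69, 0.02, 0, 0, 0, -0.3, -0.6, -0.69, 0.03, 0, 0, 0, -0.3, -0.75, -0.69, 0.04, 0, 0, 0, -0.3, -0.85, -0.69, 0.04, 0, 0, 0, -0.3, -0.85, -0.69, 0.04, 0, 0, 0])

```text
time: 19.57
ee_pos: [0.4868, 0.2445, 0.212]
eef_rot: [-1.318, 1.021, -1.018]
wrist_force: [-0.8, 0.3, 0.5]
grip_width: 0.0303
```

Call:
arm_command(rows=[-0.3, -0.77, 0.26, 0.04, 0, -0.79, 0, -0.3, -0.77, 0.26, 0.04, 0, -0.79, 0, -0.3, -0.77, 0.26, 0.04, 0, -0.79, 0, -0.3, -0.77, 0.26, 0.04, 0, -0.79, 0, -0.3, -0.77, 0.26, 0.04, 0, -0.79, 0, -0.3, -0.77, 0.26, 0.04, 0, -0.79, 0, -0.3, -0.77, 0.26, 0.04, 0, -0.79, 0, -0.3, -0.77, 0.26, 0.04, 0, -0.79, 0, -0.3, -0.77, 0.26, 0.04, 0, -0.79, 0, -0.3, -0.77, 0.26, 0.04, 0, -0.79, 0, -0.3, -0.77, 0.26, 0.04, 0, -0.79, 0, -0.3, -0.77, 0.26, 0.04, 0, -0.79, 0])

```text
time: 20.57
ee_pos: [0.4595, 0.3901, 0.1593]
eef_rot: [-1.57, 0.069, -0.067]
wrist_force: [0.1, 0.2, 0.3]
grip_width: 0.0302
```

Run:
```python
from h import *
camera("top");st(); print(to([.4587,.3913,.077],-.08)[0])
cal=calibration("wrist");a=camera("wrist");np.savez("w8.npz",a=a,K=cal["K"],pose=cal["pose"])
```

```text
t 20.62 p [0.4594 0.3902 0.1595] jaw yaw -0.0873 toolz [ 0.087  0.996 -0.   ] down [-0.001 -0.    -1.   ] F [ 0.2  0.2 -0.2] w 0.0304 q [ 0.08  0.62 -1.2   1.56  0.59  1.37 -1.26]
[-3.700e-03  4.124e-01  5.100e-03  2.000e-04 -4.700e-03 -6.000e-04]
```

Call:
arm_command(rows=[-0.3, -0.003, 0.2, 0.005, 0, 0, 0, -0.3, -0.003, 0.37, 0.005, 0, 0, 0, -0.3, -0.003, 0.412, 0.005, 0, 0, 0, -0.3, -0.003, 0.412, 0.005, 0, 0, 0, -1, -0.003, 0.412, 0.005, 0, 0, 0, -1, -0.003, 0.412, 0.005, 0, 0, 0, -1, -0.003, 0.412, 0.005, 0, 0, 0, -1, -0.003, 0.412, 0.005, 0, 0, 0, -1, -0.003, 0.3, 0.005, 0, 0, 0, -1, -0.003, 0.1, 0.005, 0, 0, 0, -1, -0.003, -0.1, 0.005, 0, 0, 0, -1, -0.003, -0.27, 0.005, 0, 0, 0])

```text
time: 21.67
ee_pos: [0.4585, 0.3921, 0.2171]
eef_rot: [-1.569, 0.064, -0.065]
wrist_force: [0.3, 0.5, -1.0]
grip_width: 0.009
```

Call:
arm_command(rows=[-1, 0, 0, -0.2, 0, 0, 0, -1, 0, 0, -0.4, 0, 0, 0, -1, 0, 0, -0.6, 0, 0, 0, -1, 0, 0, -0.8, 0, 0, 0, -1, 0, 0, -0.8, 0, 0, 0, -1, 0, 0, -0.8, 0, 0, 0])

```text
time: 22.17
ee_pos: [0.4465, 0.2284, 0.214]
eef_rot: [-1.573, 0.069, -0.07]
wrist_force: [0.4, -0.1, 0.2]
grip_width: 0.009
```

Run:
```python
from h import *
camera("top");st(); print(to([.4937,.0651,.2135],-1.3204)[0])
```

```text
t 22.22 p [0.4462 0.2306 0.2144] jaw yaw -0.0864 toolz [ 0.086  0.996 -0.001] down [ 0.001 -0.002 -1.   ] F [ 0.4  1.2 -1. ] w 0.0092 q [ 0.64  0.35 -1.41  1.74  0.36  1.36 -0.93]
[ 3.080e-01  5.900e-03 -8.041e-01  3.000e-04  7.856e-01  1.300e-03]
```

Call:
arm_command(rows=[-1, 0.308, 0.005, -0.806, 0, 0.785, 0, -1, 0.308, 0.005, -0.806, 0, 0.785, 0, -1, 0.308, 0.005, -0.806, 0, 0.785, 0, -1, 0.308, 0.005, -0.806, 0, 0.785, 0, -1, 0.308, 0.005, -0.806, 0, 0.785, 0, -1, 0.308, 0.005, -0.806, 0, 0.785, 0, -1, 0.308, 0.005, -0.806, 0, 0.785, 0, -1, 0.308, 0.005, -0.806, 0, 0.785, 0, -1, 0.308, 0.005, -0.806, 0, 0.785, 0, -1, 0.308, 0.005, -0.806, 0, 0.785, 0, -1, 0.308, 0.005, -0.806, 0, 0.785, 0, -1, 0.308, 0.005, -0.806, 0, 0.785, 0])

```text
time: 23.22
ee_pos: [0.4937, 0.0682, 0.2132]
eef_rot: [-1.321, 1.015, -1.015]
wrist_force: [0.2, 0.8, -1.3]
grip_width: 0.0089
```

Call:
arm_command(rows=[-1, 0, 0.1, 0, 0, 0, 0, -1, 0, 0.25, 0, 0, 0, 0, -1, 0, 0.35, 0, 0, 0, 0, -1, 0, 0.35, 0, 0, 0, 0])

```text
time: 23.55
ee_pos: [0.4914, 0.0668, 0.1396]
eef_rot: [-1.324, 1.02, -1.012]
wrist_force: [-0.1, 1.1, -1.6]
grip_width: 0.0092
```

Run:
```python
from h import *
camera("top");camera("top");st(); print(to([.4940,.0652,.0745],-1.3204)[0])
```

```text
t 23.65 p [0.4935 0.0674 0.1432] jaw yaw -1.3121 toolz [ 0.967  0.256 -0.001] down [-0.001  0.001 -1.   ] F [0.5 0.1 0.1] w 0.0088 q [ 0.79  0.3  -1.14  1.85  0.29  1.18 -1.76]
[ 1.180e-02  3.437e-01  1.000e-04  6.000e-04  5.300e-03 -7.000e-04]
```

Call:
arm_command(rows=[-1, 0.01, 0, 0.001, 0.001, 0.005, 0, -1, 0.01, 0, 0.001, 0.001, 0.005, 0, -1, 0.01, 0.06, 0.001, 0.001, 0.005, 0, -1, 0.01, 0.12, 0.001, 0.001, 0.005, 0, -1, 0.01, 0.18, 0.001, 0.001, 0.005, 0, -1, 0.01, 0.24, 0.001, 0.001, 0.005, 0, -1, 0.01, 0.29, 0.001, 0.001, 0.005, 0, -1, 0.01, 0.33, 0.001, 0.001, 0.005, 0, -1, 0.01, 0.346, 0.001, 0.001, 0.005, 0, -1, 0.01, 0.346, 0.001, 0.001, 0.005, 0])

```text
time: 24.48
ee_pos: [0.4941, 0.0648, 0.0729]
eef_rot: [-1.315, 1.025, -1.025]
wrist_force: [3.7, 1.3, -3.4]
grip_width: 0.0088
```

Run:
```python
from h import *
st()
```

```text
t 24.48 p [0.4941 0.0648 0.0729] jaw yaw -1.3232 toolz [0.969 0.245 0.001] down [ 0.     0.001 -1.   ] F [ 3.7  1.3 -3.4] w 0.0088 q [ 0.71  0.4  -1.07  1.92  0.4   1.06 -1.85]
```

Call:
arm_command(rows=[-0.5, 0, 0, 0, 0, 0, 0, -0.5, 0, 0, 0, 0, 0, 0, -0.5, 0, 0, 0, 0, 0, 0, -0.5, 0, -0.2, 0, 0, 0, 0, -0.5, 0, -0.4, 0, 0, 0, 0, -0.5, 0, -0.6, 0, 0, 0, 0, -0.5, 0.1, -0.8, 0.12, 0, 0, 0, 0.3, 0.2, -0.98, 0.23, 0, 0, 0, 1, 0.2, -0.98, 0.23, 0, 0, 0, 1, 0.2, -0.98, 0.23, 0, 0, 0, 1, 0.2, -0.98, 0.23, 0, 0, 0])

```text
time: 25.4
ee_pos: [0.5482, 0.0373, 0.2695]
eef_rot: [-1.315, 1.025, -1.025]
wrist_force: [0.4, 0.7, -0.2]
grip_width: 0.0407
```

Run:
```python
from fit import *
camera("top");st()
cal=calibration("wrist");a=camera("wrist");np.savez("w9.npz",a=a,K=cal["K"],pose=cal["pose"])
top=camera("top");cv2.imwrite("pics/top9.png",top[:,:,::-1])
g=grad(a,1);v=cv2.resize(a[:,:,::-1],None,fx=4,fy=4,interpolation=cv2.INTER_CUBIC)
# bit top height: known xy (tube fit relation): project circle r5 at z .108 for comparison
# tube centres re-measured in this image
gm=grad(a);gm[218:]=0
b=fit([(cal,gm)],tubepts(.055),[.5517,.0203,.2575],(.006,.02));print(b)
Rm,t=boxT(b[0])
for x in (-.045,-.015,.015,.045):
    q=Rm@[x,.055]+t
    print(np.round(q,4))
    for zz,col in ((.108,(0,255,0)),(.114,(0,0,255))):
        for u in proj(cal,circ(q[0],q[1],.005,zz,60)): cv2.circle(v,tuple(np.round(u*4+1.5).astype(int)),0,col,-1)
    for u in proj(cal,circ(q[0],q[1],.009,.066,60)): cv2.circle(v,tuple(np.round(u*4+1.5).astype(int)),0,(255,0,255),-1)
cv2.imwrite("pics/w9.png",v[380:920,680:1480])
```

```text
t 25.45 p [0.5474 0.0376 0.2688] jaw yaw -1.3227 toolz [ 0.969  0.246 -0.   ] down [-0.001  0.    -1.   ] F [-0.3  0.6 -0.4] w 0.0447 q [ 0.78  0.32 -1.14  1.55  0.29  1.46 -1.69]
(array([0.5511  , 0.022925, 0.2665  ]), np.float32(131.48062))
[0.4932 0.0641]
[0.5221 0.072 ]
[0.5511 0.0799]
[0.58   0.0878]
```

View pics/w9.png

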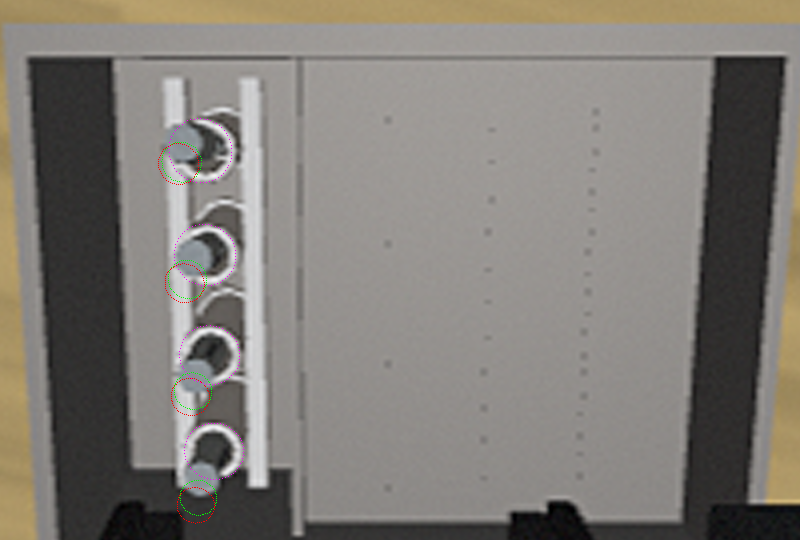

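All four bits are in their tubes: rings at (205,150), (207,254), (210,353) and (213,450), with each top beside its ring. The tops sit slightly leaned towards +x, and none looks high. Next I'll measure the rim corners in the box frame from this picture, and find the pack from the newest top picture.

Run:
```python
from fit import *
z=np.load("w9.npz");cal=dict(K=z["K"],pose=z["pose"])
Rm,t=boxT([.5515,.0230,.2585])
px=np.array([(5,25),(28,57),(785,57),(300,25),(300,57)]);u=(px+[680,380]-1.5)/4
print("outerFL,innerFL,innerFR,outerF,innerF in box mm",np.round((back("",u,.12,cal)[:,:2]-t)@Rm*1000,1).tolist())
# 1-D edge scans: left and right walls outer (y=+-95) and far (x=75)
gm=cv2.cvtColor(z["a"],cv2.COLOR_RGB2GRAY).astype(float)
from scipy.ndimage import map_coordinates
def scan(fix,rng,axis):
    o=np.arange(-20,20.1,.5)/1000;P=[]
    for d in o:
        X=np.array([[fix+d,r,.12] if axis==0 else [r,fix+d,.12] for r in rng]);X[:,:2]=X[:,:2]@Rm.T+t
        q=proj(cal,X);P.append(map_coordinates(gm,[q[:,1],q[:,0]],order=1).mean())
    return o,np.array(P)
for n,f,r,ax in (("far",.075,np.linspace(-.06,.08,40),0),("+y",.095,np.linspace(.0,.06,30),1),("-y",-.095,np.linspace(0,.06,30),1)):
    o,P=scan(f,r,ax);d=np.gradient(P);i=np.argsort(-abs(d))[:6];print(n,[(round((f+o[j])*1000,1),round(d[j],1)) for j in sorted(i)])
top=camera("top");ct=calibration("top")
hsv=cv2.cvtColor(top,cv2.COLOR_RGB2HSV)
print([(round(d["score"],2),np.round(d["extent"]).astype(int).tolist()) for d in boxes_of("top","pack_mid")],[(round(d["score"],2),np.round(d["extent"]).astype(int).tolist()) for d in boxes_of("top","lid")])
cv2.imwrite("pics/top10.png",cv2.resize(top[:,:,::-1],(800,600)))
```

```text
outerFL,innerFL,innerFR,outerF,innerF in box mm [[77.5, 94.3], [70.1, 89.4], [68.5, -91.5], [76.8, 24.2], [69.5, 24.4]]
far [(np.float64(68.0), np.float64(-5.0)), (np.float64(68.5), np.float64(-11.5)), (np.float64(69.0), np.float64(-7.4)), (np.float64(69.5), np.float64(8.7)), (np.float64(70.0), np.float64(16.4)), (np.float64(70.5), np.float64(8.2))]
+y [(np.float64(89.0), np.float64(12.8)), (np.float64(89.5), np.float64(25.2)), (np.float64(90.0), np.float64(26.5)), (np.float64(90.5), np.float64(19.5)), (np.float64(91.0), np.float64(10.4)), (np.float64(95.5), np.float64(3.4))]
-y [(np.float64(-92.5), np.float64(-11.0)), (np.float64(-92.0), np.float64(-20.8)), (np.float64(-91.5), np.float64(-28.6)), (np.float64(-91.0), np.float64(-27.1)), (np.float64(-90.5), np.float64(-14.1)), (np.float64(-75.0), np.float64(10.6))]
[(0.78, [135, 145, 27, 33]), (0.56, [372, 267, 21, 14])] [(0.87, [381, 236, 95, 82])]
```

Run:
```python
from h import *
top=cv2.imread("pics/top10.png");top=cv2.resize(top,(512,384));ct=calibration("top")
hsv=cv2.cvtColor(top,cv2.COLOR_BGR2HSV)
m=((hsv[:,:,1]<45)&(hsv[:,:,2]>90)).astype(np.uint8)
n,l,s,c=cv2.connectedComponentsWithStats(m)
for i in range(1,n):
    if s[i,4]>60 and 90<c[i][1]<300: print(np.round(c[i],1),s[i],np.round(back("top",c[i],.042,ct)[0],3))
print(to([.57,.255,.25],-.077)[0], to([.57,.255,.25],-.077+np.pi)[0])
```

```text
[269.6 245. ] [  194   108   153   276 15646] [ 0.409 -0.047  0.042]
[171.4 128.1] [162 119  20  19 284] [0.742 0.251 0.042]
[338.  140.2] [330 125  24  23 162] [ 0.721 -0.243  0.042]
[179.5 139.5] [171 130  15  15  94] [0.709 0.225 0.042]
[133.4 143.6] [126 134  16  21 221] [0.692 0.359 0.042]
[415.1 157.8] [ 390  138   52   42 1896] [ 0.675 -0.47   0.042]
[100.4 175. ] [ 90 165  22  21 234] [0.596 0.448 0.042]
[142.5 188.1] [130 173  25  31 614] [0.561 0.323 0.042]
[380.  234.3] [ 334  194   94   82 4676] [ 0.448 -0.362  0.042]
[214.2 260. ] [203 247  26  25 367] [0.363 0.108 0.042]
[-1.0279e+00  9.4700e-02  3.7560e-01  2.0000e-04 -7.9320e-01  1.0000e-04] [-1.0279e+00  9.4700e-02  3.7560e-01  2.0000e-04 -7.9320e-01  1.0000e-04]
```

Call:
arm_command(rows=[1, -0.2, 0, 0, 0, 0, 0, 1, -0.4, 0, 0, 0, 0, 0, 1, -0.6, 0.05, 0, 0, 0, 0, 1, -0.8, 0.1, 0, 0, 0, 0, 1, -0.8, 0.1, 0, 0, 0, 0])

```text
time: 26.12
ee_pos: [0.5043, 0.2007, 0.2486]
eef_rot: [-1.319, 1.018, -1.015]
wrist_force: [-1.1, 0.8, -1.0]
grip_width: 0.0861
```

Run:
```python
from h import *
camera("top");st();print(to([.475,.325,.25],-1.64)[0])
```

```text
t 26.17 p [0.5062 0.1971 0.249 ] jaw yaw -1.3147 toolz [ 0.967  0.253 -0.   ] down [-0.     0.001 -1.   ] F [ 0.3 -0.8 -0.4] w 0.0866 q [ 0.52  0.34 -1.18  1.6   0.31  1.42 -2.  ]
[-6.584e-01 -4.500e-03  1.090e-02  1.000e-04  2.071e-01 -4.000e-04]
```

Call:
arm_command(rows=[1, -0.54, 0, 0.425, 0, -0.9, 0, 1, -0.54, 0, 0.425, 0, -0.9, 0, 1, -0.54, 0, 0.425, 0, -0.9, 0, 1, -0.54, 0, 0.425, 0, -0.9, 0, 1, -0.54, 0, 0.425, 0, -0.9, 0, 1, -0.54, 0, 0.425, 0, -0.9, 0, 1, -0.54, 0, 0.425, 0, -0.9, 0, 1, -0.54, 0, 0.425, 0, -0.9, 0, 1, -0.54, 0, 0.425, 0, -0.9, 0, 1, -0.54, 0, 0.425, 0, -0.9, 0, 1, -0.54, 0, 0.425, 0, -0.9, 0, 1, -0.54, 0, 0.425, 0, -0.9, 0])

```text
time: 27.17
ee_pos: [0.5657, 0.3166, 0.2493]
eef_rot: [-1.57, -0.076, 0.076]
wrist_force: [-0.6, 0.0, -0.3]
grip_width: 0.0871
```

Call:
arm_command(rows=[1, 0, 0, 0, 0, -0.89, 0, 1, 0, 0, 0, 0, -0.89, 0, 1, 0, 0, 0, 0, -0.89, 0, 1, 0, 0, 0, 0, -0.89, 0, 1, 0, 0, 0, 0, -0.89, 0, 1, 0, 0, 0, 0, -0.89, 0, 1, 0, 0, 0, 0, -0.89, 0, 1, 0, 0, 0, 0, -0.89, 0, 1, 0, 0, 0, 0, -0.89, 0, 1, 0, 0, 0, 0, -0.89, 0, 1, 0, 0, 0, 0, -0.89, 0, 1, 0, 0, 0, 0, -0.89, 0])

```text
time: 28.17
ee_pos: [0.5657, 0.3168, 0.2494]
eef_rot: [-1.246, -1.152, 1.152]
wrist_force: [-0.7, 0.7, 0.8]
grip_width: 0.0867
```

Run:
```python
from h import *
st();print(to([.561,.326,.028],1.50)[0])
a=camera("wrist");cal=calibration("wrist");np.savez("w10.npz",a=a,K=cal["K"],pose=cal["pose"])
print("scene",[(round(d["score"],2),np.round(d["extent"]).astype(int).tolist()) for d in (camera("scene") is not None and boxes_of("scene","pack_mid"))])
v=cv2.resize(a[:,:,::-1],(512,384));cv2.imwrite("pics/w10.png",v)
```

```text
t 28.17 p [0.5657 0.3168 0.2494] jaw yaw 1.4932 toolz [-0.997  0.077 -0.001] down [ 0.001 -0.    -1.   ] F [-0.7  0.7  0.8] w 0.0867 q [ 0.24  0.79 -1.43  1.31  0.79  1.66  0.45]
[ 4.4600e-02  1.1069e+00  2.7700e-02  5.0000e-04 -4.3000e-03 -2.0000e-04]
scene [(0.92, [359, 239, 27, 31]), (0.92, [392, 261, 36, 34]), (0.55, [355, 279, 28, 34])]
```

View pics/w10.png

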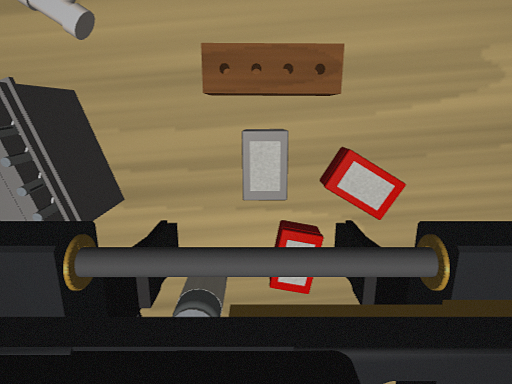

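The grey pack (265,165) is undisturbed below the gripper; the red ones at (363,183) and (297,257) are clear of it. Refining its centre, then grasping.

Run:
```python
from h import *
z=np.load("w10.npz");cal=dict(K=z["K"],pose=z["pose"]);a=z["a"]
hsv=cv2.cvtColor(a,cv2.COLOR_RGB2HSV);m=((hsv[:,:,1]<50)&(hsv[:,:,2]>100)).astype(np.uint8);m[:115]=0;m[212:]=0;m[:,:225]=0;m[:,305:]=0
n,l,s,c=cv2.connectedComponentsWithStats(m);i=1+np.argmax(s[1:,4]);r=cv2.minAreaRect(np.argwhere(l==i)[:,::-1].astype(np.float32));print(s[i],r)
q=back("",cv2.boxPoints(r),.042,cal);print(np.round(q,4).tolist(),q.mean(0))
e=q[1]-q[0],q[2]-q[1];print([(round(np.linalg.norm(x)*1000,1),round(np.arctan2(x[1],x[0]),3)) for x in e])
p=q.mean(0);print(to([p[0],p[1],.09])[0],to([p[0],p[1],.012])[0])
```

```text
[ 242  131   46   69 3083] ((264.5, 165.0), (68.0, 45.0), 90.0)
[[0.5182, 0.3033, 0.042], [0.5224, 0.3552, 0.042], [0.6041, 0.3507, 0.042], [0.5996, 0.2958, 0.042]] [0.56106649 0.32625167 0.042     ]
[(np.float64(52.1), np.float64(1.49)), (np.float64(81.8), np.float64(-0.056))]
[0.0433 0.7978 0.0266 0.     0.     0.    ] [0.0433 1.1878 0.0269 0.     0.     0.    ]
```

Call:
arm_command(rows=[0.75, 0.043, 0.2, 0.027, 0, 0, 0, 0.75, 0.043, 0.4, 0.027, 0, 0, 0, 0.75, 0.043, 0.6, 0.027, 0, 0, 0, 0.75, 0.043, 0.8, 0.027, 0, 0, 0, 0.75, 0.043, 0.95, 0.027, 0, 0, 0, 0.75, 0.043, 1, 0.027, 0, 0, 0])

```text
time: 28.82
ee_pos: [0.5594, 0.3247, 0.0447]
eef_rot: [-1.249, -1.142, 1.15]
wrist_force: [-0.5, 0.7, -0.8]
grip_width: 0.076
```

Call:
arm_command(rows=[0.75, 0, 0.1, 0, 0, 0, 0, 0.75, 0, 0.17, 0, 0, 0, 0, 0.75, 0, 0.185, 0, 0, 0, 0, 0.75, 0, 0.185, 0, 0, 0, 0, -1, 0, 0.185, 0, 0, 0, 0, -1, 0, 0.185, 0, 0, 0, 0, -1, 0, 0.185, 0, 0, 0, 0, -1, 0, 0.185, 0, 0, 0, 0, -1, 0, 0.185, 0, 0, 0, 0, -1, 0, 0.185, 0, 0, 0, 0])

```text
time: 29.65
ee_pos: [0.5611, 0.3271, 0.0135]
eef_rot: [-1.248, -1.15, 1.147]
wrist_force: [-0.2, -0.7, 5.4]
grip_width: 0.0537
```

Call:
arm_command(rows=[-1, 0, -0.1, 0, 0, 0, 0, -1, 0, -0.3, 0, 0, 0, 0, -1, 0, -0.5, 0, 0, 0, 0, -1, 0, -0.7, 0, 0, 0, 0, -1, 0, -0.9, 0, 0, 0, 0, -1, 0, -0.9, 0, 0, 0, 0, -1, 0, -0.9, 0, 0, 0, 0])

```text
time: 30.23
ee_pos: [0.561, 0.3275, 0.1947]
eef_rot: [-1.249, -1.152, 1.145]
wrist_force: [-0.5, 0.8, -3.4]
grip_width: 0.0536
```

Run:
```python
from h import *
camera("top");st();Rm=np.array([[np.cos(.2585),-np.sin(.2585)],[np.sin(.2585),np.cos(.2585)]])
p=Rm@[0,-.0315]+[.5515,.0227];print(p,to([*p,.195],.2585+np.pi/2)[0])
```

```text
t 30.28 p [0.5607 0.3266 0.1925] jaw yaw 1.488 toolz [-0.997  0.083 -0.002] down [ 0.002 -0.    -1.   ] F [-0.5 -0.3 -3.2] w 0.0536 q [ 0.23  0.82 -1.39  1.39  0.8   1.56  0.41]
[ 0.55955237 -0.0077534 ] [-1.6663e+00 -1.1700e-02 -1.3260e-01  1.0000e-03 -2.1730e-01 -3.0000e-04]
```

Call:
arm_command(rows=[-1, -0.2, -0.01, -0.02, 0, 0, 0, -1, -0.4, -0.01, -0.03, 0, 0, 0, -1, -0.6, -0.01, -0.05, 0, 0, 0, -1, -0.83, -0.01, -0.066, 0, 0, 0, -1, -0.83, -0.01, -0.066, 0, 0, 0])

```text
time: 30.7
ee_pos: [0.5615, 0.15, 0.1916]
eef_rot: [-1.254, -1.135, 1.145]
wrist_force: [1.5, -0.0, -3.3]
grip_width: 0.0539
```

Call:
arm_command(rows=[-1, -0.2, 0, -0.02, 0, -0.05, 0, -1, -0.4, 0, -0.03, 0, -0.1, 0, -1, -0.6, 0, -0.05, 0, -0.15, 0, -1, -0.836, 0, -0.066, 0, -0.217, 0, -1, -0.836, 0, -0.066, 0, -0.217, 0, -1, -0.836, 0, -0.066, 0, -0.217, 0, -1, -0.836, 0, -0.066, 0, -0.217, 0])

```text
time: 31.28
ee_pos: [0.5587, -0.0082, 0.1931]
eef_rot: [-1.076, -1.395, 1.395]
wrist_force: [0.0, 0.7, -2.9]
grip_width: 0.0533
```

Run:
```python
from h import *
camera("top");st()
p=[.55955,-.00775];print(to([*p,.0705],.2585+np.pi/2)[0])
```

```text
t 31.33 p [ 0.5587 -0.0068  0.1936] jaw yaw 1.829 toolz [-0.967 -0.255  0.   ] down [-0.001  0.001 -1.   ] F [ 0.3  0.8 -3. ] w 0.0535 q [ 0.98  0.63 -1.44  1.63  0.63  1.45  1.31]
[-6.200e-03  6.154e-01 -3.000e-03 -3.000e-04 -2.000e-04  7.000e-04]
```

Call:
arm_command(rows=[-1, -0.005, 0.15, -0.003, 0, 0, 0, -1, -0.005, 0.3, -0.003, 0, 0, 0, -1, -0.005, 0.45, -0.003, 0, 0, 0, -1, -0.005, 0.54, -0.003, 0, 0, 0, -1, -0.005, 0.58, -0.003, 0, 0, 0, -1, -0.005, 0.6, -0.003, 0, 0, 0, -1, -0.005, 0.61, -0.003, 0, 0, 0, -1, -0.005, 0.615, -0.003, 0, 0, 0])

```text
time: 32.0
ee_pos: [0.5609, -0.0075, 0.0725]
eef_rot: [-1.077, -1.399, 1.396]
wrist_force: [-0.3, 0.8, -2.1]
grip_width: 0.0536
```

Run:
```python
from h import *
camera("top");st()
```

```text
t 32.05 p [ 0.5609 -0.0078  0.0725] jaw yaw 1.8294 toolz [-0.967 -0.256 -0.002] down [ 0.002  0.    -1.   ] F [-0.1 -0.4 -2.8] w 0.0535 q [ 0.91  0.74 -1.31  1.76  0.75  1.26  1.23]
```

Call:
arm_command(rows=[-1, 0, 0.008, 0, 0, 0, 0, -1, 0, 0.011, 0, 0, 0, 0, -1, 0, 0.011, 0, 0, 0, 0, 0.45, 0, 0.011, 0, 0, 0, 0, 0.45, 0, 0.011, 0, 0, 0, 0, 0.45, 0, 0.011, 0, 0, 0, 0, 0.45, 0, -0.1, 0, 0, 0, 0, 0.45, 0, -0.3, 0, 0, 0, 0, 0.45, 0, -0.5, 0, 0, 0, 0, 0.45, 0, -0.7, 0, 0, 0, 0, 0.45, 0, -0.9, 0, 0, 0, 0, 0.45, 0, -0.95, 0, 0, 0, 0])

```text
time: 33.05
ee_pos: [0.5619, -0.0069, 0.268]
eef_rot: [-1.082, -1.403, 1.394]
wrist_force: [0.9, 1.2, -0.4]
grip_width: 0.0629
```

Run:
```python
from h import *
camera("wrist");st();a=camera("wrist");cal=calibration("wrist");np.savez("w11.npz",a=a,K=cal["K"],pose=cal["pose"])
top=camera("top");cv2.imwrite("pics/top11.png",top[:,:,::-1])
v=np.zeros((384,800,3),np.uint8);v[:,:512]=a[:,:,::-1];v[:180,520:800]=cv2.resize(top[150:240,200:340,::-1],(280,180))
v[190:370,520:800]=cv2.resize(top[180:290,310:450,::-1],(280,180));cv2.imwrite("pics/w11.png",v)
```

```text
t 33.1 p [ 0.5619 -0.0073  0.2672] jaw yaw 1.8292 toolz [-0.967 -0.255 -0.008] down [ 0.008 -0.    -1.   ] F [ 1.1 -0.6  0.3] w 0.063 q [ 0.98  0.53 -1.43  1.52  0.52  1.53  1.38]
```

View pics/w11.png

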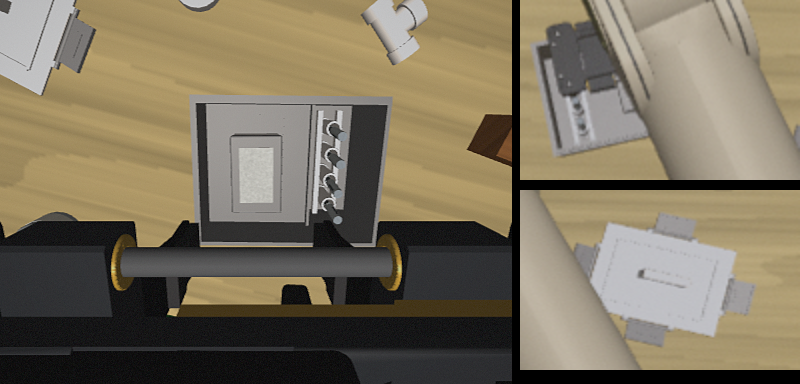

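The pack lies flat in the bay at (256,175), the bits stand in their tubes, and the lid is still in place with its clips out. Heading for the lid.

Call:
arm_command(rows=[-0.3, -0.2, 0, 0.13, 0, 0.05, 0, -0.3, -0.4, 0, 0.25, 0, 0.12, 0, -0.3, -0.6, 0, 0.4, 0, 0.2, 0, -0.3, -0.78, 0, 0.5, 0, 0.28, 0, -0.3, -0.95, 0, 0.6, 0, 0.35, 0, -0.3, -0.95, 0, 0.6, 0, 0.4, 0, -0.3, -0.95, 0, 0.6, 0, 0.4, 0])

```text
time: 33.78
ee_pos: [0.4902, -0.2286, 0.2594]
eef_rot: [-1.365, -0.921, 0.923]
wrist_force: [-0.0, -0.1, 0.5]
grip_width: 0.032
```

Run:
```python
from fit import *
camera("top");st();print(to([.436,-.413,.25],-.257)[0])
z=np.load("w11.npz");cal=dict(K=z["K"],pose=z["pose"]);gm=cv2.cvtColor(z["a"],cv2.COLOR_RGB2GRAY).astype(float)
Rm,t=boxT([.5515,.0227,.2585])
def scan(fix,rng,axis):
    o=np.arange(-8,8.1,.5)/1000;P=[]
    for d in o:
        X=np.array([[fix+d,r,.12] if axis==0 else [r,fix+d,.12] for r in rng]);X[:,:2]=X[:,:2]@Rm.T+t
        q=proj(cal,X);P.append(map_coordinates(gm,[q[:,1],q[:,0]],order=1).mean())
    return o,np.array(P)
for n,f,r,ax in (("near",-.071,np.linspace(-.06,.08,40),0),("+y a",.091,np.linspace(-.06,-.03,20),1),("+y b",.091,np.linspace(0,.03,20),1),("-y a",-.091,np.linspace(-.06,-.03,20),1),("-y b",-.091,np.linspace(0,.03,20),1)):
    o,P=scan(f,r,ax);d=np.gradient(P);i=np.argsort(-abs(d))[:6];print(n,[(round((f+o[j])*1000,1),round(d[j],1)) for j in sorted(i)])
```

```text
t 33.83 p [ 0.4911 -0.2254  0.2597] jaw yaw 1.195 toolz [-0.93   0.367  0.002] down [-0.001  0.001 -1.   ] F [-0.2  0.3 -0.2] w 0.0309 q [ 1.42  0.42 -1.35  1.58  0.41  1.47  1.24]
[-9.738e-01  4.780e-02 -8.780e-02 -1.200e-03  9.244e-01 -3.000e-04]
near [(np.float64(-74.5), np.float64(-9.4)), (np.float64(-74.0), np.float64(-17.4)), (np.float64(-73.5), np.float64(-17.4)), (np.float64(-72.5), np.float64(11.7)), (np.float64(-72.0), np.float64(11.2)), (np.float64(-71.5), np.float64(5.7))]
+y a [(np.float64(88.5), np.float64(8.4)), (np.float64(89.0), np.float64(21.2)), (np.float64(89.5), np.float64(26.4)), (np.float64(90.0), np.float64(21.0)), (np.float64(90.5), np.float64(12.0)), (np.float64(93.5), np.float64(4.0))]
+y b [(np.float64(88.0), np.float64(11.8)), (np.float64(88.5), np.float64(22.7)), (np.float64(89.0), np.float64(24.6)), (np.float64(89.5), np.float64(18.3)), (np.float64(90.0), np.float64(10.0)), (np.float64(93.0), np.float64(3.7))]
-y a [(np.float64(-91.5), np.float64(-7.0)), (np.float64(-91.0), np.float64(-18.1)), (np.float64(-90.5), np.float64(-29.9)), (np.float64(-90.0), np.float64(-35.7)), (np.float64(-89.5), np.float64(-22.3)), (np.float64(-89.0), np.float64(-3.7))]
-y b [(np.float64(-92.0), np.float64(-8.4)), (np.float64(-91.5), np.float64(-17.6)), (np.float64(-91.0), np.float64(-26.8)), (np.float64(-90.5), np.float64(-29.3)), (np.float64(-90.0), np.float64(-19.5)), (np.float64(-89.5), np.float64(-5.8))]
```

Call:
arm_command(rows=[-0.3, -0.2, 0.02, -0.02, 0, 0.08, 0, -0.3, -0.4, 0.05, -0.04, 0, 0.16, 0, -0.3, -0.6, 0.05, -0.06, 0, 0.24, 0, -0.3, -0.8, 0.05, -0.09, 0, 0.32, 0, -0.3, -0.97, 0.05, -0.09, 0, 0.4, 0, -0.3, -0.97, 0.05, -0.09, 0, 0.92, 0, -0.3, -0.97, 0.05, -0.09, 0, 0.92, 0, -0.3, -0.97, 0.05, -0.09, 0, 0.92, 0, -0.3, -0.97, 0.05, -0.09, 0, 0.92, 0, -0.3, -0.97, 0.05, -0.09, 0, 0.92, 0, -0.3, -0.97, 0.05, -0.09, 0, 0.92, 0, -0.3, -0.97, 0.05, -0.09, 0, 0.92, 0])

```text
time: 34.83
ee_pos: [0.4401, -0.4082, 0.2501]
eef_rot: [-1.56, 0.194, -0.194]
wrist_force: [-0.0, -0.3, 0.2]
grip_width: 0.0302
```

Run:
```python
from h import *
camera("top");st()
a=camera("wrist");cal=calibration("wrist");np.savez("w12.npz",a=a,K=cal["K"],pose=cal["pose"])
cv2.imwrite("pics/w12.png",cv2.resize(a[:,:,::-1],(800,600),interpolation=cv2.INTER_CUBIC))
hsv=cv2.cvtColor(a,cv2.COLOR_RGB2HSV)
m=((hsv[:,:,1]<25)&(hsv[:,:,2]>170)).astype(np.uint8);m[215:]=0
n,l,s,c=cv2.connectedComponentsWithStats(m);i=1+np.argmax(s[1:,4]);r=cv2.minAreaRect(np.argwhere(l==i)[:,::-1].astype(np.float32));print(s[i],r)
q=back("",cv2.boxPoints(r),.013,cal);print(np.round(q,4).tolist(),q.mean(0))
e=q[1]-q[0],q[2]-q[1];print([(round(np.linalg.norm(x)*1000,1),round(np.arctan2(x[1],x[0]),3)) for x in e])
```

```text
t 34.88 p [ 0.4401 -0.4082  0.2502] jaw yaw -0.2499 toolz [0.247 0.969 0.002] down [ 0.     0.002 -1.   ] F [ 0.1 -1.   0.5] w 0.0307 q [ 1.4   0.42 -0.97  1.45  0.34  1.45  0.19]
[  191    49   131   164 18663] ((256.0, 130.5), (163.0, 130.0), 90.0)
[[0.3985, -0.2563, 0.013], [0.5468, -0.2927, 0.013], [0.5091, -0.4905, 0.013], [0.3403, -0.4491, 0.013]] [ 0.44867308 -0.37214808  0.013     ]
[(np.float64(152.7), np.float64(-0.241)), (np.float64(201.4), np.float64(-1.759))]
```

View pics/w12.png

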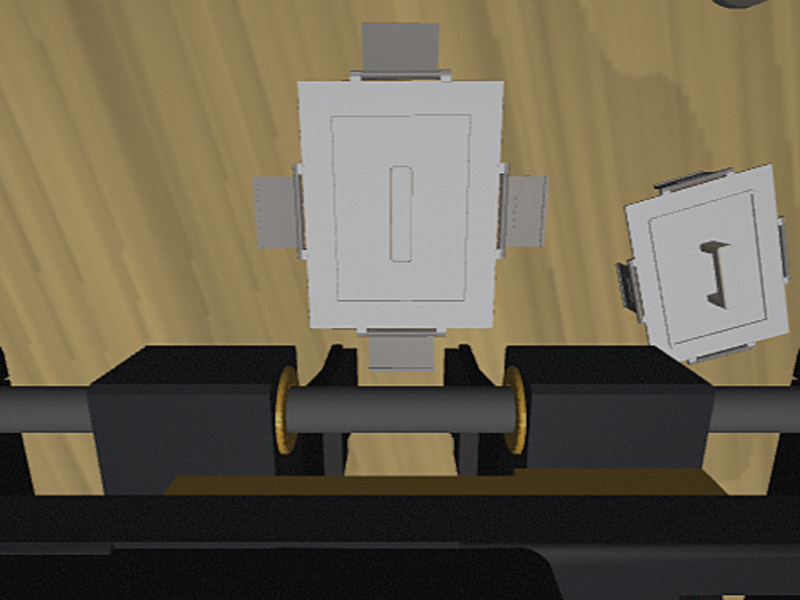

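The lid meant shows at (402,205), aligned with the tool, with all four clips out and its handle bar at cols 390-412, rows 166-262. The small one at right is left alone.

Run:
```python
from h import *
z=np.load("w12.npz");cal=dict(K=z["K"],pose=z["pose"])
h=back("",np.array([(401,166),(401,262)])/1.5625,.047,cal);p=h.mean(0);print("handle",h,p)
q=back("",np.array([(298,82),(504,82),(493,328),(310,328)])/1.5625,.013,cal);print(q.mean(0));
for x in (q[1]-q[0],q[2]-q[3],q[1]-q[2],q[0]-q[3]): print(round(np.linalg.norm(x)*1000,1),round(np.arctan2(x[1],x[0]),4))
print(to([p[0],p[1],.10],-.25)[0],to([p[0],p[1],.021],-.25)[0])
```

```text
handle [[ 0.45782546 -0.33805242  0.047     ]
 [ 0.44121895 -0.40587331  0.047     ]] [ 0.44952221 -0.37196286  0.047     ]
[ 0.44955909 -0.37281213  0.013     ]
155.3 -0.2408
156.3 -0.2404
194.4 1.3355
194.5 1.3303
[ 2.800e-03  7.519e-01  1.872e-01 -9.000e-04  5.100e-03 -3.000e-04] [ 3.0000e-03  1.1469e+00  1.8670e-01 -9.0000e-04  5.1000e-03 -3.0000e-04]
```

Call:
arm_command(rows=[-0.3, 0.003, 0.1, 0.1, 0, -0.006, 0, -0.3, 0.003, 0.25, 0.187, 0, -0.006, 0, -0.3, 0.003, 0.45, 0.187, 0, -0.006, 0, -0.3, 0.003, 0.65, 0.187, 0, -0.006, 0, -0.3, 0.003, 0.8, 0.187, 0, -0.006, 0, -0.3, 0.003, 0.9, 0.187, 0, -0.006, 0, -0.3, 0.003, 0.9, 0.187, 0, -0.006, 0])

```text
time: 35.52
ee_pos: [0.447, -0.3711, 0.0665]
eef_rot: [-1.558, 0.184, -0.176]
wrist_force: [-0.0, 1.0, 0.2]
grip_width: 0.0304
```

Run:
```python
from h import *
camera("top");st();print(to([.4495,-.3720,.0215],-.2405)[0])
```

```text
t 35.57 p [ 0.4484 -0.3719  0.0693] jaw yaw -0.2304 toolz [0.228 0.974 0.003] down [-0.002  0.004 -1.   ] F [ 0.7 -1.1  0.7] w 0.0301 q [ 1.33  0.54 -0.91  1.71  0.47  1.13  0.05]
[ 6.200e-03  2.391e-01  1.000e-04 -2.200e-03  6.400e-03 -1.700e-03]
```

Call:
arm_command(rows=[-0.3, 0.003, 0.1, 0, 0, 0.003, 0, -0.3, 0.003, 0.2, 0, 0, 0.003, 0, -0.3, 0.003, 0.237, 0, 0, 0.003, 0, -0.3, 0.003, 0.237, 0, 0, 0.003, 0, -0.3, 0.003, 0.237, 0, 0, 0.003, 0, -1, 0.003, 0.237, 0, 0, 0.003, 0, -1, 0.003, 0.237, 0, 0, 0.003, 0, -1, 0.003, 0.237, 0, 0, 0.003, 0, -1, 0.003, 0.237, 0, 0, 0.003, 0, -1, 0.003, 0.237, 0, 0, 0.003, 0])

```text
time: 36.4
ee_pos: [0.4499, -0.3743, 0.025]
eef_rot: [-1.563, 0.187, -0.189]
wrist_force: [-2.8, 0.8, 7.1]
grip_width: 0.0157
```

Run:
```python
from h import *
st()
```

```text
t 36.4 p [ 0.4499 -0.3743  0.025 ] jaw yaw -0.24 toolz [ 0.238  0.971 -0.   ] down [ 0.001 -0.001 -1.   ] F [-2.8  0.8  7.1] w 0.0157 q [ 1.3   0.6  -0.87  1.73  0.52  1.05  0.01]
```

Call:
arm_command(rows=[-1, 0, -0.05, 0, 0, 0, 0, -1, 0, -0.15, 0, 0, 0, 0, -1, 0, -0.3, 0, 0, 0, 0, -1, 0, -0.45, 0, 0, 0, 0, -1, 0, -0.6, 0, 0, 0, 0, -1, 0, -0.75, 0, 0, 0, 0, -1, 0, -0.9, 0, 0, 0, 0, -1, 0, -0.92, 0, 0, 0, 0, -1, 0, -0.92, 0, 0, 0, 0])

```text
time: 37.15
ee_pos: [0.4504, -0.3743, 0.2102]
eef_rot: [-1.564, 0.185, -0.191]
wrist_force: [-0.3, -0.3, -3.8]
grip_width: 0.0159
```

Run:
```python
from h import *
camera("top");st();print(to([.5512,.0218,.205],.255)[0])
```

```text
t 37.2 p [ 0.4495 -0.374   0.2082] jaw yaw -0.2397 toolz [ 0.237  0.971 -0.   ] down [ 0.001 -0.    -1.   ] F [ 0.   0.7 -5. ] w 0.0157 q [ 1.38  0.41 -0.98  1.55  0.35  1.36  0.13]
[ 2.4400e-02  1.5800e-02  2.0431e+00  2.0000e-04 -3.1490e-01  7.0000e-04]
```

Call:
arm_command(rows=[-1, 0, 0, 0.12, 0, 0, 0, -1, 0, 0, 0.28, 0, 0, 0, -1, 0, 0, 0.45, 0, 0, 0, -1, 0, 0, 0.62, 0, 0, 0, -1, 0, 0, 0.8, 0, 0, 0, -1, 0, 0, 1, 0, 0, 0])

```text
time: 37.7
ee_pos: [0.4958, -0.1789, 0.2062]
eef_rot: [-1.562, 0.191, -0.188]
wrist_force: [0.9, 0.2, -4.3]
grip_width: 0.0157
```

Call:
arm_command(rows=[-1, 0, 0, 0.18, 0, -0.05, 0, -1, 0.01, 0, 0.36, 0, -0.1, 0, -1, 0.01, 0, 0.54, 0, -0.16, 0, -1, 0.02, 0, 0.72, 0, -0.22, 0, -1, 0.02, 0, 0.88, 0, -0.27, 0, -1, 0.024, 0, 1, 0, -0.315, 0, -1, 0.024, 0, 1, 0, -0.315, 0, -1, 0.024, 0, 1, 0, -0.315, 0, -1, 0.024, 0, 1, 0, -0.315, 0])

```text
time: 38.45
ee_pos: [0.5485, 0.0128, 0.2068]
eef_rot: [-1.561, -0.199, 0.201]
wrist_force: [-0.3, 0.4, -3.5]
grip_width: 0.0159
```

Run:
```python
from h import *
camera("top");camera("top");st();print(to([.5512,.0218,.17],.255)[0])
a=camera("wrist");cal=calibration("wrist");np.savez("w13.npz",a=a,K=cal["K"],pose=cal["pose"])
cv2.imwrite("pics/w13.png",cv2.resize(a[:,:,::-1],(800,600),interpolation=cv2.INTER_CUBIC))
```

```text
t 38.55 p [0.5488 0.012  0.2074] jaw yaw 0.2527 toolz [-0.25   0.968 -0.   ] down [-0. -0. -1.] F [ 0.3  0.3 -3.5] w 0.0156 q [ 0.86  0.41 -1.2   1.64  0.39  1.36 -0.14]
[ 0.0241  0.1869  0.0447  0.     -0.0014 -0.0003]
```

View pics/w13.png

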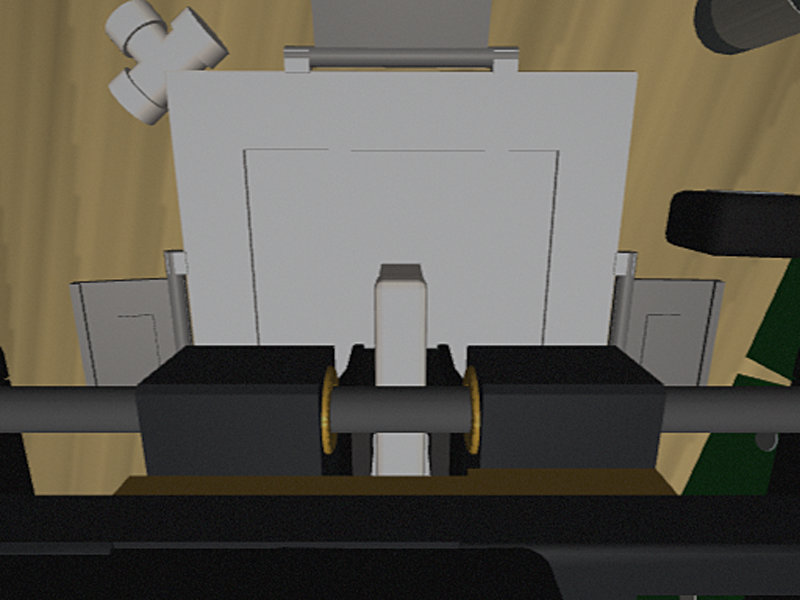

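The lid is held level with its clips out. Its far edge runs from (167,71) to (637,71). Next I'll work out the lid centre relative to the TCP.

Run:
```python
from h import *
z=np.load("w13.npz");cal=dict(K=z["K"],pose=z["pose"]);s=read_state();M=R.from_rotvec(s["eef_rot"]).as_matrix()
for zz in (.1915,.1954,.199):
    q=back("",np.array([(167,71),(637,71)])/1.5625,zz,cal);l=(q-s["ee_pos"])@M;print(zz,"width",np.linalg.norm(q[1]-q[0]).round(4),np.round(l*1000,1).tolist(),"centre along tool z",np.round(l[:,2].mean()-.098,4))
# refine edges
g=cv2.cvtColor(z["a"],cv2.COLOR_RGB2GRAY).astype(float)
for c in (150,200,300,350): 
    d=np.gradient(g[35:60,c]);print(c,35+np.argsort(-abs(d))[:3])
```

```text
0.1915 width 0.1569 [[-78.6, 16.1, 100.7], [78.4, 16.1, 100.9]] centre along tool z 0.0028
0.1954 width 0.1535 [[-76.8, 12.2, 100.0], [76.6, 12.2, 100.2]] centre along tool z 0.0021
0.199 width 0.1503 [[-75.3, 8.6, 99.4], [75.0, 8.6, 99.6]] centre along tool z 0.0015
150 [45 44 46]
200 [45 43 46]
300 [46 43 45]
350 [46 45 44]
```

Run:
```python
from h import *
st();print(to([.5518,.0195,.152],.255)[0])
```

```text
t 38.6 p [0.5489 0.012  0.2077] jaw yaw 0.2528 toolz [-0.25   0.968 -0.   ] down [ 0. -0. -1.] F [-1.1  0.6 -3.8] w 0.0157 q [ 0.86  0.41 -1.2   1.64  0.39  1.36 -0.14]
[ 2.330e-02  2.783e-01  3.290e-02  1.000e-04 -1.400e-03  0.000e+00]
```

Call:
arm_command(rows=[-1, 0.023, 0.05, 0.033, 0, -0.0014, 0, -1, 0.023, 0.12, 0.033, 0, -0.0014, 0, -1, 0.023, 0.19, 0.033, 0, -0.0014, 0, -1, 0.023, 0.25, 0.033, 0, -0.0014, 0, -1, 0.023, 0.275, 0.033, 0, -0.0014, 0, -1, 0.023, 0.275, 0.033, 0, -0.0014, 0, -1, 0.023, 0.275, 0.033, 0, -0.0014, 0])

```text
time: 39.18
ee_pos: [0.552, 0.0208, 0.1531]
eef_rot: [-1.561, -0.202, 0.201]
wrist_force: [0.2, -0.3, -3.2]
grip_width: 0.0159
```

Run:
```python
from h import *
camera("top");camera("scene");st();print(to([.5518,.0195,.135],.255)[0])
```

```text
t 39.28 p [0.5524 0.021  0.1539] jaw yaw 0.2572 toolz [-0.254  0.967 -0.   ] down [ 0.002  0.    -1.   ] F [-0.6 -0.2 -2.7] w 0.0155 q [ 0.81  0.46 -1.16  1.7   0.44  1.27 -0.19]
[-0.0052  0.0945 -0.0066  0.0001  0.0014  0.0013]
```

Call:
arm_command(rows=[-1, -0.004, 0.01, -0.006, 0, 0, 0, -1, -0.004, 0.025, -0.006, 0, 0, 0, -1, -0.004, 0.04, -0.006, 0, 0, 0, -1, -0.004, 0.055, -0.006, 0, 0, 0, -1, -0.004, 0.065, -0.006, 0, 0, 0, -1, -0.004, 0.075, -0.006, 0, 0, 0, -1, -0.004, 0.08, -0.006, 0, 0, 0, -1, -0.004, 0.08, -0.006, 0, 0, 0])

```text
time: 39.95
ee_pos: [0.5515, 0.0196, 0.1372]
eef_rot: [-1.561, -0.203, 0.201]
wrist_force: [0.5, 0.6, -5.0]
grip_width: 0.0157
```

Run:
```python
from h import *
st();s=read_state();print(s["moment"])
```

```text
t 39.95 p [0.5515 0.0196 0.1372] jaw yaw 0.2574 toolz [-0.255  0.967  0.   ] down [ 0.001  0.    -1.   ] F [ 0.5  0.6 -5. ] w 0.0157 q [ 0.8   0.48 -1.15  1.72  0.46  1.24 -0.2 ]
[ 0.02896672 -0.11747434 -0.0030366 ]
```

Call:
arm_command(rows=[-1, 0, 0.006, 0, 0, 0, 0, -1, 0, 0.012, 0, 0, 0, 0, -1, 0, 0.018, 0, 0, 0, 0, -1, 0, 0.022, 0, 0, 0, 0, -1, 0, 0.022, 0, 0, 0, 0])

```text
time: 40.37
ee_pos: [0.5518, 0.0196, 0.1367]
eef_rot: [-1.564, -0.203, 0.201]
wrist_force: [-20.7, -5.8, 42.3]
grip_width: 0.0159
```

Run:
```python
from h import *
st();s=read_state();print(s["moment"])
```

```text
t 40.37 p [0.5518 0.0196 0.1367] jaw yaw 0.2571 toolz [-0.254  0.967 -0.003] down [ 0.001 -0.003 -1.   ] F [-20.7  -5.8  42.3] w 0.0159 q [ 0.8   0.48 -1.15  1.72  0.46  1.24 -0.2 ]
[-1.23135343  4.60531064 -0.01424185]
```

Call:
arm_command(rows=[-1, 0, -0.014, 0, 0, 0, 0, -1, 0, -0.018, 0, 0, 0, 0])

```text
time: 40.53
ee_pos: [0.5521, 0.0197, 0.1373]
eef_rot: [-1.562, -0.204, 0.2]
wrist_force: [0.2, 0.8, -3.2]
grip_width: 0.0158
```

Run:
```python
from h import *
st()
```

```text
t 40.53 p [0.5521 0.0197 0.1373] jaw yaw 0.2572 toolz [-0.254  0.967 -0.001] down [ 0.002 -0.    -1.   ] F [ 0.2  0.8 -3.2] w 0.0158 q [ 0.8   0.48 -1.15  1.72  0.46  1.24 -0.2 ]
```

Call:
arm_command(rows=[-0.3, 0, 0, 0, 0, 0, 0, -0.3, 0, 0, 0, 0, 0, 0, -0.3, 0, 0, 0, 0, 0, 0, -0.3, 0, -0.1, 0, 0, 0, 0, -0.3, 0, -0.25, 0, 0, 0, 0, -0.3, 0, -0.4, -0.1, 0, 0, 0, -0.3, 0, -0.6, -0.2, 0, 0, 0, -0.3, 0, -0.75, -0.3, 0, 0, 0, -0.3, 0, -0.75, -0.3, 0, 0, 0, -0.3, 0, -0.75, -0.3, 0, 0, 0])

```text
time: 41.37
ee_pos: [0.5677, -0.0396, 0.2877]
eef_rot: [-1.562, -0.203, 0.197]
wrist_force: [-0.6, 1.0, -0.3]
grip_width: 0.0303
```

Run:
```python
from h import *
camera("top");st();a=camera("wrist");cal=calibration("wrist");np.savez("w14.npz",a=a,K=cal["K"],pose=cal["pose"])
sc=camera("scene");np.savez("s14.npz",a=sc)
v=np.zeros((600,800,3),np.uint8);v[:300,:400]=cv2.resize(a[:,:,::-1],(400,300),interpolation=cv2.INTER_AREA)
v[300:,:400]=cv2.resize(a[20:216,110:400,::-1],(400,300),interpolation=cv2.INTER_CUBIC)
v[:300,400:]=cv2.resize(sc[140:260,200:360,::-1],(400,300),interpolation=cv2.INTER_CUBIC);cv2.imwrite("pics/w14.png",v)
```

```text
t 41.42 p [ 0.5668 -0.0385  0.2863] jaw yaw 0.2567 toolz [-0.254  0.967  0.   ] down [ 0.001  0.001 -1.   ] F [-0.1  0.  -1. ] w 0.0307 q [ 0.91  0.4  -1.2   1.47  0.37  1.52 -0.02]
```

View pics/w14.png

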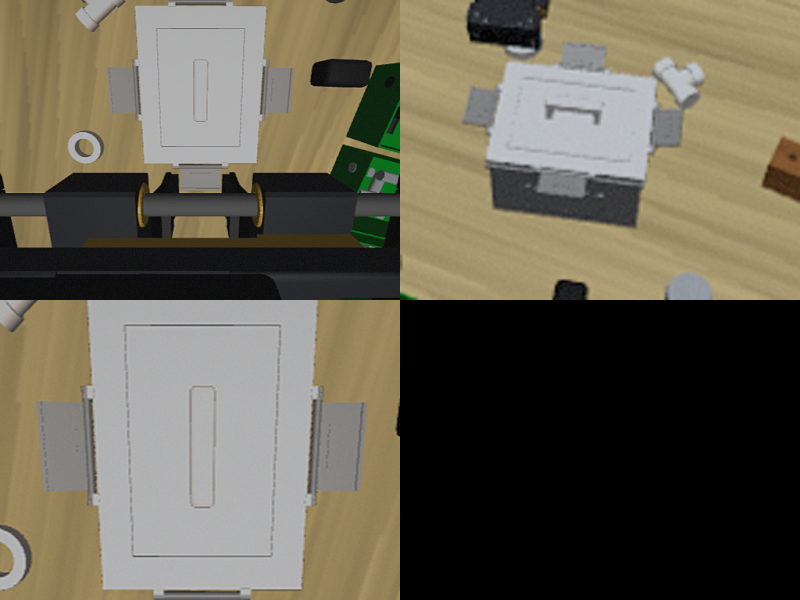

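The lid looks seated flush, with all four clips out: scene crop top right, lid top parallel to the box. My picture budget is used up, so from here I'll rely on numbers. Planning the clip pushes: fingers shut, tilted 20° inward, following the flap's arc.

```bash
cat > clip.py <<'E'
from h import *
LC=np.array([.5515,.0220]);YW=.257
ex=np.array([np.cos(YW),np.sin(YW),0]);ey=np.array([-np.sin(YW),np.cos(YW),0]);up=np.array([0,0,1.])
SIDE=dict(right=(-ey,.1025),left=(ey,.1025),near=(-ex,.0825),far=(ex,.0825))
A=np.radians(20)
def pose(side,co,ch,jaw,al=A):
    n,H=SIDE[side];T=jaw
    p=np.r_[LC,.1225]+n*(H+co+.0095*np.cos(al))+up*(ch-.0095*np.sin(al))
    y=-up*np.cos(al)-n*np.sin(al);x=T-(T@y)*y;x/=np.linalg.norm(x)
    return p,np.c_[x,y,np.cross(x,y)]
def rel(P,ref=None):
    if ref is None:
        s=read_state();ref=(s["ee_pos"],R.from_rotvec(s["eef_rot"]).as_matrix())
    p0,R0=ref
    return np.round(np.r_[R0.T@(P[0]-p0)/.2,R.from_matrix(R0.T@P[1]).as_rotvec()/(np.pi/2)],4)
def arc(th,r=.028): return r*np.sin(th)+.0015*np.cos(th),-r*np.cos(th)+.0015*np.sin(th)
E
python3 - <<'E'
from clip import *
st()
s=read_state();jaw=R.from_rotvec(s["eef_rot"]).as_matrix()[:,0]
S=pose("right",.027,.030,jaw);print("start",rel(S),S[0])
for d in (90,75,60,45,30,20,10,0): print(d,rel(pose("right",*arc(np.radians(d)),jaw),S))
print("press",rel(pose("right",-.0005,-.028,jaw),S))
E
```

```text
t 41.52 p [ 0.5661 -0.0377  0.2853] jaw yaw 0.2586 toolz [-0.256  0.967  0.001] down [-0.001  0.001 -1.   ] F [ 0.1 -0.8  0.2] w 0.0301 q [ 0.91  0.4  -1.2   1.47  0.37  1.52 -0.02]
start [ 5.000e-03  6.801e-01 -3.852e-01  2.218e-01  1.000e-04 -6.000e-04] [ 0.58668543 -0.1118807   0.14925081]
90 [-1.000e-04  1.322e-01 -5.340e-02  0.000e+00  0.000e+00  0.000e+00]
75 [-1.000e-04  1.675e-01 -6.330e-02  0.000e+00  0.000e+00  0.000e+00]
60 [-1.000e-04  2.041e-01 -6.360e-02  0.000e+00  0.000e+00  0.000e+00]
45 [-1.000e-04  2.395e-01 -5.450e-02  0.000e+00  0.000e+00  0.000e+00]
30 [-0.      0.2714 -0.0365  0.      0.      0.    ]
20 [-0.      0.2896 -0.0202  0.      0.      0.    ]
10 [-0.      0.3046 -0.0009  0.      0.      0.    ]
0 [0.     0.3161 0.0206 0.     0.     0.    ]
press [0.     0.3195 0.03   0.     0.     0.    ]
```

Call:
arm_command(rows=[-1, 0.005, 0, -0.2, 0.08, 0, 0, -1, 0.005, 0.1, -0.385, 0.16, 0, 0, -1, 0.005, 0.25, -0.385, 0.222, 0, 0, -1, 0.005, 0.4, -0.385, 0.222, 0, 0, -1, 0.005, 0.55, -0.385, 0.222, 0, 0, -1, 0.005, 0.68, -0.385, 0.222, 0, 0, -1, 0.005, 0.68, -0.385, 0.222, 0, 0, -1, 0.005, 0.68, -0.385, 0.222, 0, 0])

```text
time: 42.18
ee_pos: [0.5865, -0.1116, 0.1496]
eef_rot: [-1.213, -0.157, 0.227]
wrist_force: [0.9, 0.2, 1.1]
grip_width: 0.0003
```

Run:
```python
from clip import *
camera("top");st()
s=read_state();jaw=R.from_rotvec(s["eef_rot"]).as_matrix()[:,0]
for d in (90,60,30,0): print(d,rel(pose("right",*arc(np.radians(d)),jaw)))
```

```text
t 42.23 p [ 0.5875 -0.1117  0.1513] jaw yaw 0.2585 toolz [-0.241  0.908  0.342] down [-0.086  0.331 -0.94 ] F [0.2 0.3 0.9] w 0.0008 q [ 1.01  0.74 -1.12  1.43  0.31  1.44  0.19]
90 [-0.0042  0.1417 -0.0569 -0.0002  0.      0.0004]
60 [-4.200e-03  2.136e-01 -6.710e-02 -2.000e-04  0.000e+00  4.000e-04]
30 [-4.200e-03  2.809e-01 -4.000e-02 -2.000e-04  0.000e+00  4.000e-04]
0 [-4.100e-03  3.257e-01  1.710e-02 -2.000e-04  0.000e+00  4.000e-04]
```

Call:
arm_command(rows=[-1, 0, 0.07, -0.03, 0, 0, 0, -1, 0, 0.136, -0.055, 0, 0, 0, -1, 0, 0.172, -0.065, 0, 0, 0, -1, 0, 0.209, -0.066, 0, 0, 0, -1, 0, 0.244, -0.057, 0, 0, 0, -1, 0, 0.276, -0.039, 0, 0, 0, -1, 0, 0.294, -0.022, 0, 0, 0, -1, 0, 0.309, -0.003, 0, 0, 0, -1, 0, 0.32, 0.018, 0, 0, 0, -1, 0, 0.322, 0.024, 0, 0, 0, -1, 0, 0.322, 0.024, 0, 0, 0])

```text
time: 43.15
ee_pos: [0.5806, -0.0864, 0.0919]
eef_rot: [-1.215, -0.159, 0.224]
wrist_force: [1.5, -0.3, 0.1]
grip_width: 0.0008
```

Run:
```python
from clip import *
st()
s=read_state();jaw=R.from_rotvec(s["eef_rot"]).as_matrix()[:,0]
print(rel(pose("right",.0015,-.028,jaw)))
c=s["ee_pos"]-np.r_[LC,.1225];print("corner o,h mm",1000*(c@-ey-.1025-.0089),1000*(c[2]+.0032))
```

```text
t 43.15 p [ 0.5806 -0.0864  0.0919] jaw yaw 0.2581 toolz [-0.24   0.909  0.342] down [-0.086  0.331 -0.94 ] F [ 1.5 -0.3  0.1] w 0.0008 q [ 1.    0.77 -1.1   1.53  0.34  1.31  0.16]
[-0.0029  0.0017 -0.0044  0.0002 -0.      0.0004]
corner o,h mm 0.8054385154363433 -27.42912906945725
```

Call:
arm_command(rows=[-1, 0, 0.003, 0.009, 0, 0, 0, -1, 0, 0.003, 0.009, 0, 0, 0, -1, 0, 0.003, 0.009, 0, 0, 0])

```text
time: 43.4
ee_pos: [0.5805, -0.0857, 0.0918]
eef_rot: [-1.215, -0.158, 0.223]
wrist_force: [1.2, -3.9, 0.6]
grip_width: 0.0005
```

Call:
arm_command(rows=[-1, 0, 0.002, 0.005, 0, 0, 0, -1, 0, 0.002, 0.005, 0, 0, 0])

```text
time: 43.57
ee_pos: [0.5804, -0.0855, 0.0917]
eef_rot: [-1.217, -0.158, 0.222]
wrist_force: [0.6, -5.4, 1.2]
grip_width: 0.0004
```

Call:
arm_command(rows=[-1, 0, 0.002, 0.005, 0, 0, 0, -1, 0, 0.002, 0.005, 0, 0, 0])

```text
time: 43.73
ee_pos: [0.5803, -0.0853, 0.0917]
eef_rot: [-1.218, -0.157, 0.221]
wrist_force: [1.7, -8.4, 2.3]
grip_width: 0.0004
```

Call:
arm_command(rows=[-1, 0, -0.03, -0.07, 0, 0, 0, -1, 0, -0.051, -0.141, 0, 0, 0, -1, 0, -0.25, -0.07, 0, 0, 0, -1, 0, -0.45, 0.01, -0.07, 0, 0, -1, 0, -0.65, 0.08, -0.14, 0, 0, -1, 0, -0.756, 0.116, -0.222, 0, 0, -1, 0, -0.756, 0.116, -0.222, 0, 0, -1, 0, -0.756, 0.116, -0.222, 0, 0])

```text
time: 44.4
ee_pos: [0.5878, -0.1094, 0.2441]
eef_rot: [-1.563, -0.209, 0.202]
wrist_force: [0.5, -0.6, -0.7]
grip_width: 0.0005
```

Run:
```python
from clip import *
camera("top");st()
s=read_state();jaw=R.from_rotvec(s["eef_rot"]).as_matrix()[:,0]
S=pose("left",.027,.030,jaw);P=(S[0]+[0,0,.09],S[1]);print("above",rel(P),"start",rel(S))
cam=calibration("scene");a=camera("scene");np.savez("s15.npz",a=a)
```

```text
t 44.45 p [ 0.5872 -0.1115  0.242 ] jaw yaw 0.2585 toolz [-0.256  0.967 -0.   ] down [ 0.001 -0.    -1.   ] F [-0.4 -0.6 -0.3] w 0.0008 q [ 0.94  0.48 -1.13  1.47  0.44  1.46  0.07]
above [-7.0000e-04  1.3100e-02  1.3833e+00 -2.2200e-01  2.0000e-04  1.1000e-03] start [-1.3000e-03  4.6310e-01  1.3834e+00 -2.2200e-01  2.0000e-04  1.1000e-03]
```

Call:
arm_command(rows=[-1, 0, 0, 0.18, 0, 0, 0, -1, 0, 0, 0.38, 0, 0, 0, -1, 0, 0, 0.58, 0, 0, 0, -1, 0, 0, 0.78, 0, 0, 0, -1, 0, 0, 0.9, 0, 0, 0, -1, 0, 0, 0.9, 0, 0, 0])

```text
time: 45.0
ee_pos: [0.5394, 0.0671, 0.2407]
eef_rot: [-1.557, -0.206, 0.208]
wrist_force: [-0.2, 0.6, -0.6]
grip_width: 0.0003
```

Call:
arm_command(rows=[-1, 0, 0, 0.18, -0.07, 0, 0, -1, 0, 0, 0.36, -0.14, 0, 0, -1, 0, 0, 0.483, -0.222, 0, 0, -1, 0, 0.03, 0.483, -0.222, 0, 0, -1, 0, 0.18, 0.483, -0.222, 0, 0, -1, 0, 0.33, 0.483, -0.222, 0, 0, -1, 0, 0.463, 0.483, -0.222, 0, 0, -1, 0, 0.463, 0.483, -0.222, 0, 0, -1, 0, 0.463, 0.483, -0.222, 0, 0])

```text
time: 45.75
ee_pos: [0.5165, 0.154, 0.1473]
eef_rot: [-1.907, -0.242, 0.176]
wrist_force: [0.4, 0.3, 0.3]
grip_width: 0.0006
```

Run:
```python
from clip import *
camera("top");st()
s=read_state();jaw=R.from_rotvec(s["eef_rot"]).as_matrix()[:,0]
for d in (90,75,60,45,30,20,10,0): print(d,rel(pose("left",*arc(np.radians(d)),jaw)))
print("press",rel(pose("left",-.0003,-.028,jaw)))
```

```text
t 45.8 p [0.5172 0.1547 0.1489] jaw yaw 0.2556 toolz [-0.238  0.91  -0.341] down [ 0.085 -0.33  -0.94 ] F [ 1.1 -0.4  0.7] w 0.0006 q [ 0.28  0.47 -1.08  1.72  0.72  1.44 -0.72]
90 [-0.0028  0.1284  0.059  -0.0009 -0.     -0.0009]
75 [-0.0028  0.1637  0.0687 -0.0009 -0.     -0.0009]
60 [-0.0027  0.2003  0.069  -0.0009 -0.     -0.0009]
45 [-0.0027  0.2357  0.0599 -0.0009 -0.     -0.0009]
30 [-0.0026  0.2676  0.0418 -0.0009 -0.     -0.0009]
20 [-0.0026  0.2857  0.0255 -0.0009 -0.     -0.0009]
10 [-0.0025  0.3008  0.0062 -0.0009 -0.     -0.0009]
0 [-0.0025  0.3123 -0.0154 -0.0009 -0.     -0.0009]
press [-0.0025  0.3153 -0.0238 -0.0009 -0.     -0.0009]
```

Call:
arm_command(rows=[-1, 0, 0.07, 0.03, 0, 0, 0, -1, 0, 0.128, 0.058, 0, 0, 0, -1, 0, 0.164, 0.067, 0, 0, 0, -1, 0, 0.2, 0.068, 0, 0, 0, -1, 0, 0.236, 0.059, 0, 0, 0, -1, 0, 0.268, 0.041, 0, 0, 0, -1, 0, 0.286, 0.025, 0, 0, 0, -1, 0, 0.301, 0.006, 0, 0, 0, -1, 0, 0.312, -0.015, 0, 0, 0, -1, 0, 0.315, -0.024, 0, 0, 0, -1, 0, 0.315, -0.024, 0, 0, 0])

```text
time: 46.72
ee_pos: [0.523, 0.1325, 0.0917]
eef_rot: [-1.903, -0.249, 0.173]
wrist_force: [-3.1, 7.8, 0.7]
grip_width: 0.0004
```

Call:
arm_command(rows=[-1, 0, 0.002, -0.006, 0, 0, 0, -1, 0, 0.002, -0.006, 0, 0, 0])

```text
time: 46.88
ee_pos: [0.5231, 0.1323, 0.0917]
eef_rot: [-1.902, -0.25, 0.174]
wrist_force: [-4.4, 11.9, 1.3]
grip_width: 0.0005
```

Run:
```python
from clip import *
st()
s=read_state();c=s["ee_pos"]-np.r_[LC,.1225];print("corner o,h mm",1000*(c@ey-.1025-.0089),1000*(c[2]+.0032))
```

```text
t 46.88 p [0.5231 0.1323 0.0917] jaw yaw 0.2603 toolz [-0.242  0.91  -0.337] down [ 0.088 -0.325 -0.942] F [-4.4 11.9  1.3] w 0.0005 q [ 0.29  0.53 -1.04  1.79  0.78  1.34 -0.75]
corner o,h mm 2.53698968594091 -27.62713147725234
```

Call:
arm_command(rows=[-1, 0, -0.03, 0.07, 0, 0, 0, -1, 0, -0.051, 0.141, 0, 0, 0, -1, 0, -0.25, 0.07, 0, 0, 0, -1, 0, -0.45, 0, 0.07, 0, 0, -1, 0, -0.66, -0.078, 0.14, 0, 0, -1, 0, -0.756, -0.116, 0.222, 0, 0, -1, 0, -0.756, -0.116, 0.222, 0, 0, -1, 0, -0.756, -0.116, 0.222, 0, 0])

```text
time: 47.55
ee_pos: [0.5182, 0.1538, 0.2427]
eef_rot: [-1.562, -0.198, 0.193]
wrist_force: [-0.9, 1.5, -0.8]
grip_width: 0.0001
```

```bash
sed -i 's/^LC=.*/LC=np.array([.5515,.0220])+.0013*np.array([-.254,.967])/' clip.py
python3 - <<'E'
from clip import *
camera("top");st()
S=pose("near",.027,.030,-ey);P=(S[0]+[0,0,.09],down(-1.314));print("above untilted",rel(P),P[0])
E
```

```text
Traceback (most recent call last):
  File "clip.py", line 3, in <module>
    ex=np.array([np.cos(YW),np.sin(YW),0]);ey=np.array([-np.sin(YW),np.cos(YW),0]);up=np.array([0,0,1.])
                        ^^
NameError: name 'YW' is not defined
```

```bash
sed -i 's/^LC=/YW=.257;LC=/' clip.py
python3 - <<'E'
from clip import *
camera("top");st()
S=pose("near",.027,.030,-ey);P=(S[0]+[0,0,.09],down(-1.314));print("above untilted",rel(P),P[0])
E
```

```text
t 47.6 p [0.5167 0.1558 0.2415] jaw yaw 0.2534 toolz [-0.251  0.968 -0.001] down [ 0.002 -0.001 -1.   ] F [-0.2 -0.3  0.1] w 0.0005 q [ 0.65  0.37 -1.26  1.61  0.36  1.42 -0.39]
above untilted [-0.5914  0.0116 -0.687   0.      0.9978  0.0012] [ 0.43663224 -0.00684472  0.23925081]
```

Call:
arm_command(rows=[-1, -0.59, 0.01, -0.687, 0, 0.997, 0, -1, -0.59, 0.01, -0.687, 0, 0.997, 0, -1, -0.59, 0.01, -0.687, 0, 0.997, 0, -1, -0.59, 0.01, -0.687, 0, 0.997, 0, -1, -0.59, 0.01, -0.687, 0, 0.997, 0, -1, -0.59, 0.01, -0.687, 0, 0.997, 0, -1, -0.59, 0.01, -0.687, 0, 0.997, 0, -1, -0.59, 0.01, -0.687, 0, 0.997, 0, -1, -0.59, 0.01, -0.687, 0, 0.997, 0, -1, -0.59, 0.01, -0.687, 0, 0.997, 0, -1, -0.59, 0.01, -0.687, 0, 0.997, 0, -1, -0.59, 0.01, -0.687, 0, 0.997, 0])

```text
time: 48.6
ee_pos: [0.4359, -0.0035, 0.2382]
eef_rot: [-1.378, 0.9, -0.898]
wrist_force: [-0.1, -0.4, 0.3]
grip_width: 0.0003
```

Call:
arm_command(rows=[-1, 0, 0, 0, 0.08, 0, 0, -1, 0, 0, 0, 0.16, 0, 0, -1, 0, 0, 0, 0.222, 0, 0, -1, 0, 0, 0, 0.222, 0, 0, -1, 0, 0, 0, 0.222, 0, 0])

```text
time: 49.02
ee_pos: [0.4345, -0.0045, 0.2375]
eef_rot: [-1.076, 0.701, -1.0]
wrist_force: [-0.0, -0.4, -0.2]
grip_width: 0.0
```

Run:
```python
from clip import *
camera("top");st()
S=pose("near",.027,.030,-ey);print("start",rel(S))
```

```text
t 49.07 p [ 0.4353 -0.0038  0.238 ] jaw yaw -1.1522 toolz [0.859 0.382 0.34 ] down [ 0.31   0.138 -0.941] F [ 0.3  1.2 -0.6] w 0.0004 q [ 1.12 -0.45 -0.82  2.1  -0.61  1.14 -0.64]
start [ 0.0168  0.4173 -0.1507  0.0016  0.0966 -0.0353]
```

Call:
arm_command(rows=[-1, 0.017, 0.1, -0.03, 0, 0.03, -0.01, -1, 0.017, 0.2, -0.07, 0, 0.06, -0.02, -1, 0.017, 0.3, -0.11, 0, 0.09, -0.03, -1, 0.017, 0.4, -0.145, 0, 0.096, -0.035, -1, 0.017, 0.417, -0.15, 0, 0.096, -0.035, -1, 0.017, 0.417, -0.15, 0, 0.096, -0.035, -1, 0.017, 0.417, -0.15, 0, 0.096, -0.035])

```text
time: 49.65
ee_pos: [0.4393, -0.0071, 0.1515]
eef_rot: [-1.032, 0.795, -1.135]
wrist_force: [-0.1, -0.2, 0.8]
grip_width: 0.0002
```

Run:
```python
from clip import *
camera("top");st()
for d in (90,75,60,45,30,20,10,0): print(d,rel(pose("near",*arc(np.radians(d)),-ey)))
print("press",rel(pose("near",-.0003,-.028,-ey)))
```

```text
t 49.7 p [ 0.4395 -0.0074  0.1519] jaw yaw -1.3128 toolz [0.908 0.24  0.343] down [ 0.332  0.087 -0.939] F [ 0.9 -0.2  1. ] w 0.0005 q [ 1.18 -0.4  -0.98  2.24 -0.63  0.89 -0.78]
90 [-0.0066  0.1401 -0.0707 -0.0008  0.0006 -0.0002]
75 [-0.0066  0.1753 -0.0806 -0.0008  0.0006 -0.0002]
60 [-6.600e-03  2.119e-01 -8.100e-02 -8.000e-04  6.000e-04 -2.000e-04]
45 [-6.500e-03  2.473e-01 -7.190e-02 -8.000e-04  6.000e-04 -2.000e-04]
30 [-6.500e-03  2.792e-01 -5.400e-02 -8.000e-04  6.000e-04 -2.000e-04]
20 [-6.500e-03  2.974e-01 -3.770e-02 -8.000e-04  6.000e-04 -2.000e-04]
10 [-6.500e-03  3.125e-01 -1.840e-02 -8.000e-04  6.000e-04 -2.000e-04]
0 [-6.400e-03  3.241e-01  3.100e-03 -8.000e-04  6.000e-04 -2.000e-04]
press [-6.400e-03  3.272e-01  1.160e-02 -8.000e-04  6.000e-04 -2.000e-04]
```

Call:
arm_command(rows=[-1, -0.006, 0.07, -0.035, 0, 0, 0, -1, -0.006, 0.138, -0.07, 0, 0, 0, -1, -0.006, 0.174, -0.08, 0, 0, 0, -1, -0.006, 0.21, -0.08, 0, 0, 0, -1, -0.006, 0.21, -0.08, 0, 0, 0])

```text
time: 50.12
ee_pos: [0.4382, -0.0066, 0.1058]
eef_rot: [-1.031, 0.796, -1.137]
wrist_force: [-0.4, -0.4, 0.7]
grip_width: 0.0004
```

Run:
```python
from clip import *
st()
for d in (45,30,20,10,0): print(d,rel(pose("near",*arc(np.radians(d)),-ey)))
print("press",rel(pose("near",-.0003,-.028,-ey)))
```

```text
t 50.12 p [ 0.4382 -0.0066  0.1058] jaw yaw -1.314 toolz [0.909 0.238 0.343] down [ 0.331  0.088 -0.939] F [-0.4 -0.4  0.7] w 0.0004 q [ 1.22 -0.32 -1.08  2.3  -0.62  0.75 -0.79]
45 [-0.0009  0.0328  0.0126 -0.0004 -0.0003 -0.0004]
30 [-0.0009  0.0647  0.0305 -0.0004 -0.0003 -0.0004]
20 [-0.0009  0.0829  0.0469 -0.0004 -0.0003 -0.0004]
10 [-0.0009  0.098   0.0661 -0.0004 -0.0003 -0.0004]
0 [-0.0009  0.1095  0.0876 -0.0004 -0.0003 -0.0004]
press [-0.0009  0.1126  0.0961 -0.0004 -0.0003 -0.0004]
```

Call:
arm_command(rows=[-1, 0, 0.033, 0.012, 0, 0, 0, -1, 0, 0.065, 0.03, 0, 0, 0, -1, 0, 0.083, 0.047, 0, 0, 0, -1, 0, 0.098, 0.066, 0, 0, 0, -1, 0, 0.109, 0.088, 0, 0, 0, -1, 0, 0.112, 0.096, 0, 0, 0, -1, 0, 0.112, 0.096, 0, 0, 0])

```text
time: 50.7
ee_pos: [0.4615, -0.0009, 0.0912]
eef_rot: [-1.034, 0.799, -1.136]
wrist_force: [-12.1, -2.4, 7.8]
grip_width: 0.0007
```

Run:
```python
from clip import *
st()
s=read_state();c=s["ee_pos"]-np.r_[LC,.1225];print("corner o,h mm",1000*(c@-ex-.0825-.0089),1000*(c[2]+.0032))
```

```text
t 50.7 p [ 0.4615 -0.0009  0.0912] jaw yaw -1.3146 toolz [0.91  0.238 0.339] down [ 0.328  0.087 -0.941] F [-12.1  -2.4   7.8] w 0.0007 q [ 1.33 -0.21 -1.24  2.26 -0.5   0.67 -0.9 ]
corner o,h mm 1.4240292846841636 -28.08015994652991
```

Call:
arm_command(rows=[-1, 0, -0.02, -0.06, 0, 0, 0, -1, 0, -0.04, -0.11, 0, 0, 0, -1, 0, -0.25, -0.035, 0, 0, 0, -1, 0, -0.45, 0.04, 0, 0, 0, -1, 0, -0.65, 0.11, -0.07, 0, 0, -1, 0, -0.75, 0.15, -0.14, 0, 0, -1, 0, -0.75, 0.15, -0.222, 0, 0, -1, 0, -0.75, 0.15, -0.222, 0, 0, -1, 0, -0.75, 0.15, -0.222, 0, 0])

```text
time: 51.45
ee_pos: [0.442, -0.0055, 0.2446]
eef_rot: [-1.318, 1.016, -1.018]
wrist_force: [0.4, -0.2, -0.2]
grip_width: 0.0005
```

Run:
```python
from clip import *
camera("top");st()
S=pose("far",.027,.030,-ey);P=(S[0]+[0,0,.09],down(-1.314));print("above untilted",rel(P),P[0],"start",rel(S))
```

```text
t 51.5 p [ 0.4411 -0.006   0.2435] jaw yaw -1.3137 toolz [0.967 0.254 0.003] down [ 0.003  0.002 -1.   ] F [ 0.2  0.4 -0.3] w -0.0 q [ 1.49 -0.22 -1.38  1.83 -0.22  1.35 -1.15]
above untilted [-1.2000e-03  2.4600e-02  1.1615e+00 -1.9000e-03  2.0000e-04 -9.0000e-04] [0.66570736 0.05335892 0.23925081] start [-6.0000e-04  4.7460e-01  1.1602e+00 -2.2410e-01  2.0000e-04 -9.0000e-04]
```

Call:
arm_command(rows=[-1, 0, 0, 0.15, 0, 0, 0, -1, 0, 0, 0.3, 0, 0, 0, -1, 0, 0, 0.45, 0, 0, 0, -1, 0, 0, 0.6, 0, 0, 0, -1, 0, 0, 0.7, 0, 0, 0, -1, 0, 0, 0.7, 0, 0, 0])

```text
time: 52.0
ee_pos: [0.5616, 0.0242, 0.2432]
eef_rot: [-1.321, 1.02, -1.018]
wrist_force: [-0.3, -1.2, 2.7]
grip_width: 0.0004
```

Call:
arm_command(rows=[-1, 0, 0, 0.18, -0.07, 0, 0, -1, 0, 0, 0.36, -0.14, 0, 0, -1, 0, 0.02, 0.46, -0.222, 0, 0, -1, 0, 0.02, 0.46, -0.222, 0, 0, -1, 0, 0.17, 0.46, -0.222, 0, 0, -1, 0, 0.32, 0.46, -0.222, 0, 0, -1, 0, 0.47, 0.46, -0.222, 0, 0, -1, 0, 0.47, 0.46, -0.222, 0, 0, -1, 0, 0.47, 0.46, -0.222, 0, 0])

```text
time: 52.75
ee_pos: [0.6494, 0.0483, 0.1508]
eef_rot: [-1.603, 1.233, -0.863]
wrist_force: [0.5, -0.4, 0.8]
grip_width: 0.0002
```

Run:
```python
from clip import *
camera("top");st()
for d in (90,75,60,45,30,20,10,0): print(d,rel(pose("far",*arc(np.radians(d)),-ey)))
print("press",rel(pose("far",-.0003,-.028,-ey)))
```

```text
t 52.8 p [0.6503 0.0485 0.1529] jaw yaw -1.3125 toolz [ 0.909  0.24  -0.34 ] down [-0.329 -0.087 -0.94 ] F [ 0.5 -1.1  0.8] w 0.0006 q [ 0.32  0.9  -0.97  1.06  0.62  1.83 -1.8 ]
90 [-0.0039  0.122   0.1353 -0.0014  0.0007  0.0004]
75 [-0.0039  0.1573  0.145  -0.0014  0.0007  0.0004]
60 [-0.0039  0.1939  0.1453 -0.0014  0.0007  0.0004]
45 [-0.0039  0.2293  0.1361 -0.0014  0.0007  0.0004]
30 [-0.004   0.2611  0.118  -0.0014  0.0007  0.0004]
20 [-0.004   0.2793  0.1017 -0.0014  0.0007  0.0004]
10 [-0.004   0.2943  0.0824 -0.0014  0.0007  0.0004]
0 [-0.0041  0.3057  0.0608 -0.0014  0.0007  0.0004]
press [-0.0041  0.3088  0.0523 -0.0014  0.0007  0.0004]
```

Call:
arm_command(rows=[-1, -0.004, -0.027, 0.077, 0, 0, 0, -1, -0.004, 0.05, 0.105, 0, 0, 0, -1, -0.004, 0.122, 0.135, 0, 0, 0, -1, -0.004, 0.157, 0.145, 0, 0, 0, -1, -0.004, 0.194, 0.145, 0, 0, 0, -1, -0.004, 0.229, 0.136, 0, 0, 0, -1, -0.004, 0.261, 0.118, 0, 0, 0, -1, -0.004, 0.279, 0.102, 0, 0, 0, -1, -0.004, 0.294, 0.082, 0, 0, 0, -1, -0.004, 0.305, 0.062, 0, 0, 0, -1, -0.004, 0.308, 0.055, 0, 0, 0, -1, -0.004, 0.308, 0.055, 0, 0, 0])

```text
time: 53.8
ee_pos: [0.6407, 0.0466, 0.0906]
eef_rot: [-1.596, 1.232, -0.866]
wrist_force: [3.7, 0.9, -1.3]
grip_width: 0.0006
```

Run:
```python
from clip import *
st()
s=read_state();c=s["ee_pos"]-np.r_[LC,.1225];print("corner o,h mm",1000*(c@ex-.0825-.0089),1000*(c[2]+.0032))
```

```text
t 53.8 p [0.6407 0.0466 0.0906] jaw yaw -1.3141 toolz [ 0.911  0.239 -0.337] down [-0.326 -0.085 -0.941] F [ 3.7  0.9 -1.3] w 0.0006 q [ 0.35  0.93 -0.96  1.16  0.64  1.72 -1.83]
corner o,h mm 1.0876998252301924 -28.68469084819706
```

Call:
arm_command(rows=[-1, 0, 0.002, -0.006, 0, 0, 0, -1, 0, 0.002, -0.006, 0, 0, 0, -1, 0, 0.002, -0.006, 0, 0, 0])

```text
time: 54.05
ee_pos: [0.6403, 0.0466, 0.0906]
eef_rot: [-1.595, 1.231, -0.867]
wrist_force: [8.3, 1.8, 0.8]
grip_width: 0.0007
```

Call:
arm_command(rows=[-1, 0, -0.025, 0.06, 0, 0, 0, -1, 0, -0.051, 0.141, 0, 0, 0, -1, 0, -0.25, 0.07, 0, 0, 0, -1, 0, -0.45, 0, 0.07, 0, 0, -1, 0, -0.66, -0.078, 0.14, 0, 0, -1, 0, -0.756, -0.116, 0.222, 0, 0, -1, 0, -0.756, -0.116, 0.222, 0, 0, -1, 0, -0.756, -0.116, 0.222, 0, 0])

```text
time: 54.72
ee_pos: [0.6669, 0.0522, 0.2426]
eef_rot: [-1.317, 1.014, -1.022]
wrist_force: [-0.6, 0.4, -0.3]
grip_width: 0.0001
```

Run:
```python
from clip import *
camera("top");st()
S=np.r_[LC,.34];print(rel((S-ex*.13,down(-1.314))))
```

```text
t 54.77 p [0.6669 0.0524 0.2406] jaw yaw -1.3149 toolz [0.967 0.253 0.001] down [ 0.002 -0.001 -1.   ] F [ 0.1 -0.7 -0.6] w 0.0008 q [ 0.54  0.66 -1.11  1.26  0.58  1.55 -1.8 ]
[-4.4000e-03 -4.9910e-01 -1.2461e+00 -9.0000e-04 -6.0000e-04  6.0000e-04]
```

Call:
arm_command(rows=[-1, 0.2, -0.15, -0.1, 0, 0, 0, -1, 0.4, -0.3, -0.15, 0, 0, 0, -1, 0.6, -0.4, -0.2, 0, 0, 0, -1, 0.8, -0.4, -0.25, 0, 0, 0, -1, 1, -0.4, -0.3, 0, 0, 0, -1, 1, -0.4, -0.3, 0, 0, 0])

```text
time: 55.27
ee_pos: [0.6602, -0.1611, 0.3179]
eef_rot: [-1.318, 1.023, -1.02]
wrist_force: [0.1, -1.2, -1.2]
grip_width: 0.0006
```

Call:
arm_command(rows=[-1, 0.2, 0, -0.1, 0, 0, 0, -1, 0.4, 0, -0.15, 0, 0, 0, -1, 0.6, 0, -0.2, 0, 0, 0, -1, 0.8, 0, -0.25, 0, 0, 0, -1, 1, 0, -0.3, 0, 0, 0, -1, 1, 0, -0.3, 0, 0, 0])

```text
time: 55.77
ee_pos: [0.6509, -0.3737, 0.3146]
eef_rot: [-1.317, 1.03, -1.023]
wrist_force: [-0.6, -1.8, -1.1]
grip_width: 0.0004
```

Run:
```python
from clip import *
st();sc=camera("scene");t=camera("top");a=camera("wrist")
v=np.zeros((600,800,3),np.uint8)
f=lambda im,w,h:cv2.resize(im[:,:,::-1],(w,h),interpolation=cv2.INTER_CUBIC)
v[:300,:400]=f(sc[150:240,215:335],400,300);v[:300,400:]=f(t[145:241,184:312],400,300)
v[300:,:400]=f(sc,400,300);v[300:,400:]=f(t,400,300);cv2.imwrite("pics/fin1.png",v)
```

```text
t 55.77 p [ 0.6509 -0.3737  0.3146] jaw yaw -1.3247 toolz [ 0.97   0.244 -0.004] down [-0.004  0.001 -1.   ] F [-0.6 -1.8 -1.1] w 0.0004 q [ 0.89  0.79 -1.02  0.81  0.67  1.79 -1.12]
```

View pics/fin1.png

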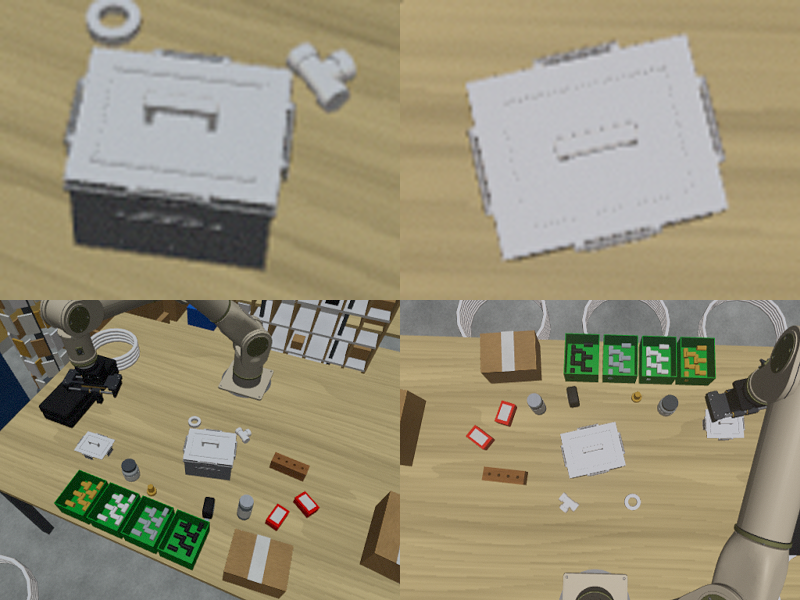

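All four clips lie against the box sides and the lid is square and flush, in both the scene crop (180,130) and the top crop (597,148). The bystanders are where they were. Handing in.

Run:
```python
from plant import *
print(sign_off())
```

```text
the job is handed in; nothing more can be done
None
```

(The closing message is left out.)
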